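# Clamp a glass plate in the darkroom plate vise

### The job

A glass plate has been laid loosely on the plate vise. Slide it gently home, against the long fence and right up to the end stop, then turn the knob of the eccentric clockwise until its off-centre lobe bears on the plate's edge and nips it snugly against the fence: firm enough that the plate stays held when you let go, but not forced, or the glass chips. Leave the other things on the bench where they are.

Things in the scene. Friction and masses are not known exactly. Their poses are not given: they have to be found in the camera images.
- vise: plate vise that holds glass for polishing: pale wooden board 150 (x) x 270 (y) mm, fixed on rubber feet; its flat top (the bed) is 28 mm above the bench. Origin: centre of the underside, on the bench. x points to the fence, y along the fence away from the end stop, z up. Fence: aluminium strip along the far edge, inner face at x = +55 mm, 4 mm above the bed, y from -131 to +131 mm.
- end_stop (a point): middle of the end stop's inner face, at bed level: an aluminium strip across the -y end of the bed (inner face at y = -115 mm, x from -5 to +55 mm in the vise's axes), 60 mm long, 14 mm wide, 4 mm above the bed. Axes as the vise's.
- home (a point): point of the bed, x = +25, y = -70 mm in the vise's axes, where the middle of the plate lies when it is home, flush with fence and end stop. Axes as the vise's.
- plate: the loose glass plate: greenish, 60 (x) x 90 (y) x 5 (z) mm, about 70 g, flat on the bed, long edges roughly along the fence; it starts 8 to 20 mm from the fence and 75 to 100 mm short of the end stop, clear of the eccentric. Origin: centre of the underside. It slides with under 1 N. A few newtons push it home against a stop; more than 25 N from the fingers chips it.
- knob (a point): about where the knob of the eccentric is: 35 mm above the bed, facing the middle of the near long edge of a plate that is home. The pivot bolt was set by hand in its slot and stands up to 1 mm from here along the vise's x: 19.8 to 21.6 mm from that edge. Knob: grey grip bar centred on the pivot, 52 mm long, 12 mm thick, 23 to 47 mm above the bed, on a hub 18 mm across. Axes as the vise's.
- cam (a joint): angle of the eccentric, rad, growing clockwise seen from above (0.5 to 0.8 at first, stop at 3). Under the knob: a black disc 40 mm across, 1 to 10 mm above the bed, centred 3 mm off the pivot, so it reaches 17 to 23 mm. At 0 knob bar and lobe lie along the vise's -x; at pi/2 along +y. By feel: free 0.06 N m; 0.15 N m more nips the plate rightly (12 N on it), 0.05 more is slack, 0.35 more chips it. Stays where left.
- stone: grey sharpening stone, 50 x 110 x 20 mm, loose on the bench near the vise; origin: centre of the underside. Not to be moved.
- ring: red plastic ring, 52 mm across, 12 mm high, loose on the bench on the near side of the vise; origin: centre of the underside. Not to be moved.
- beaker: glass beaker, 70 mm across, 85 mm high, loose on the bench beyond the open end of the vise; origin: centre of the underside. Not to be moved.
- tongs: white print tongs, 200 x 37 x 10 mm, loose on the bench beyond the end stop; origin: middle, on the bench. Not to be moved.
- brush: flat brush with a wooden handle, 200 x 42 x 20 mm, loose on the bench behind the fence; origin: middle, on the bench. Not to be moved.
Things that resemble listed ones, but are neither listed nor needed, are in the scene too. Of the things shaped like the plate, the glass one is meant.

How it is judged:
By the outcome, as a careful person would: the job done as asked, in the order asked, and still so for the second after the job is handed in, with the robot touching nothing.
It also fails if it takes over 72 s, if anything falls off the work surface, if the arm or the gripper's body presses on something with over 40 N, if the wrist force passes 120 N, or if a joint passes its speed limit or range.

### The arm

A 6-joint arm with a two-finger parallel gripper is mounted at the origin on the work surface. World frame = base frame: x ahead of the robot, y to its left, z up, the work surface at z = 0. Lengths are in m, angles in degrees, forces in N, time in s.
With the tool pointing down it reaches from about 0.35 to 0.875 m from the base axis. Payload 4.2 kg.
Tool frame: the origin (TCP) lies on the centre line of the jaws, within the pads' length; the fingertips stand 8 mm ahead of it and the grasp point (between the pads) lies 11 mm behind it; x points along the fingers, y is the direction in which the jaws open and shut, and the axes are right-handed (so a half turn about x gives the same grasp; the last joint's range is limited). The gripper opens to 85 mm and grips with 20 to 120 N. Pads are 22 mm wide; open, the fingers measure 114 mm over their backs; the gripper's body (76 mm by 85 mm) begins 54 mm behind the grasp point. The pads swing forward as they close: fully open they stand 13 mm farther back than shut.
Start: joints at [85.119, 22.042, 0.453, 0, -68.411, -14.817], TCP at [0.211, 0.588, 0.239] pointing down, gripper open.
Joint ranges: [-179.83, 179.83], [-69.29, 118.12], [-61.27, 80.66], [-181.25, 117.63], [-171.15, -9.14], [-177.46, 177.46]. Speed limits (degrees/s): [159.86, 159.86, 180, 180, 180, 180].

### API

Orientations are given as a 3x3 rotation matrix whose columns are the frame's x, y, z axes.
In Python, from station import manip gives the robot as it stands.
- The arm moves only by the shell command python3 -m jog 'ROWS' [OPENING] [FORCE]. ROWS is JSON, a list of rows, each an object of numbers: "dx", "dy", "dz": the shift along the tool's x, y, z in m; "twist": the turn about the tool's x in degrees. In form: [{"dx": .., "dy": .., "dz": .., "twist": ..}, ...]. A call has exactly 5 rows; each row shifts and turns the commanded pose from where the row before left it, along the tool's axes as they then stand; what a row does not reach is not made up. A row lasts 1/10 s, in which the tool goes at most 50 mm and 8.59 degrees, less where a joint would pass 70% of its speed; a pose out of reach is approached as far as the arm can. A call with a gripper value outside its range is refused whole. OPENING is the opening, from 0 (shut) to 1 (fully open), set as the call begins (- or left out, the last holds). The fingers move at their own pace and stop on an object; FORCE is the grip in N (left out, the last holds). Time passes only in rows, so rows that do not move let the fingers close, or fill a call up. It gives the time, the measured TCP pose, the force and the opening at its end, in the units of the state.
- manip.sense(): the state, without advancing time (a new reading comes with each control period).
- manip.camera(name): name is "scene" or "side" or "wrist"; returns the picture (480x640x3 uint8, red, green, blue); there is no depth.
- manip.camera_model(name): a dict with "K" (3x3 intrinsics, pixels), "position" and "rotation" of the camera in the world. Camera axes: x right, y down, z forward; pixel columns grow to the right and rows downward; lengths in m; the calibration is good to about 2 mm. A picture is of the moment at which its call begins: read the wrist's pose just before it. camera_model takes no time and is no camera call; for the wrist camera it gives the pose at the moment of the call.
- manip.sign_off(): hands the job in, once; it reports no verdict.
Trained networks look in the newest picture that a camera, given by its name, has taken for a name from the list of things; names that differ only in an ending like _2 or _b are one class to them, and where a whole thing is asked for, a point or a joint stands for the part that bears it (a point fixed in the world has none). Each returns a list of dicts, best first, with "score" (0 to 1); they miss things now and then, are a little off and sometimes report something else, mostly with a low value. They report only what shows in the picture. A call takes as long as a camera call. They do not tell look-alikes from the thing itself.
- manip.spot_in(target, camera): "rect" ([left, top, right, bottom] as shares, 0 to 1, of the picture: columns of its width, rows of its height, round what is visible of it).
- manip.place_of(target, camera): "location" ([column, row] as shares, 0 to 1, of the picture: columns of its width, rows of its height: a listed point, or the origin of a listed thing).
The state is a dict: "clock": time; "joint_positions": joint angles; "qvel": joint speeds; "joint_torque": joint torques, N m; "eef_pos": TCP position; "eef_rot": TCP orientation; "ft_force": force on the tool from outside, world axes, zero at the start; "torque": the same for the moment, N m; "finger_gap": finger opening in m.
Only numpy, scipy, OpenCV 4.12 (cv2) and the standard library are available. Lean on these libraries where they do the work, as an engineer would, in place of code of your own. Each camera call takes 0.05 s, during which the arm holds its last target.

## Working session

There is one attempt and no reset: what is moved stays moved. The work goes in short steps, Python scripts to look and compute and a shell command to move; the robot and the scene stay as the last step left them, time stands still between calls to the robot, and variables do not carry over. Pictures are saved under pics/ and viewed, and the job is handed in when it is done.

```bash
ls; mkdir -p pics
python3 - <<'E'
from station import manip
import cv2,numpy as np
s=manip.sense(); print({k:np.round(v,3).tolist() for k,v in s.items()})
for c in ["scene","side","wrist"]:
    im=manip.camera(c); cv2.imwrite(f"pics/{c}0.png",im[:,:,::-1])
    m=manip.camera_model(c); print(c,{k:np.round(v,4).tolist() for k,v in m.items()})
E
```

```text
pics
{'clock': 0.0, 'joint_positions': [85.121, 22.089, 0.382, -0.03, -68.412, -14.817], 'qvel': [-0.019, 0.045, -0.043, -0.005, 0.045, -0.042], 'joint_torque': [-0.001, -39.229, 18.84, 4.186, -0.005, -0.0], 'eef_pos': [0.21, 0.588, 0.238], 'eef_rot': [[-0.001, -0.337, -0.941], [-0.002, -0.941, 0.337], [-1.0, 0.002, -0.0]], 'ft_force': [-0.201, 0.082, -0.524], 'torque': [-0.004, 0.012, 0.047], 'finger_gap': 0.085}
scene {'K': [[607.1052, 0.0, 315.1762], [0.0, 607.1052, 237.322], [0.0, 0.0, 1.0]], 'position': [0.8026, 0.5888, 0.8784], 'rotation': [[-0.8982, 0.3448, -0.2727], [0.4396, 0.7131, -0.5461], [0.0061, -0.6104, -0.7921]]}
side {'K': [[532.5552, 0.0, 312.0963], [0.0, 532.5552, 235.9578], [0.0, 0.0, 1.0]], 'position': [0.1593, -0.4784, 0.7741], 'rotation': [[0.8349, -0.4003, 0.3777], [-0.5501, -0.6286, 0.5498], [0.0173, -0.6668, -0.745]]}
wrist {'K': [[352.1236, 0.0, 312.6487], [0.0, 352.1236, 245.0637], [0.0, 0.0, 1.0]], 'position': [0.2856, 0.5611, 0.3744], 'rotation': [[-0.3368, -0.8951, -0.2921], [-0.9416, 0.3207, 0.103], [0.0015, 0.3098, -0.9508]]}
```

View pics/scene0.png

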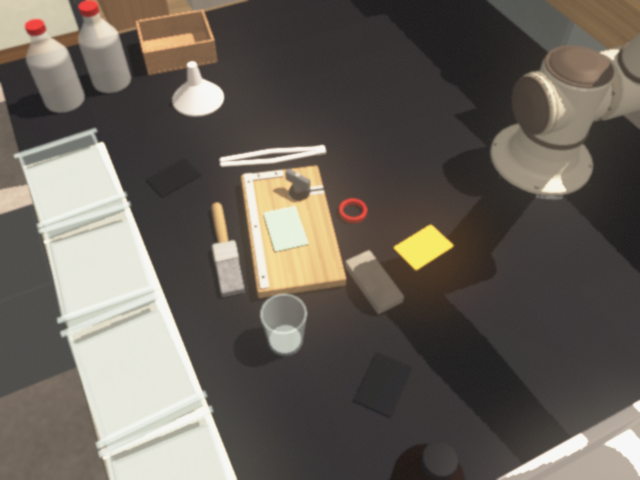

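View pics/side0.png

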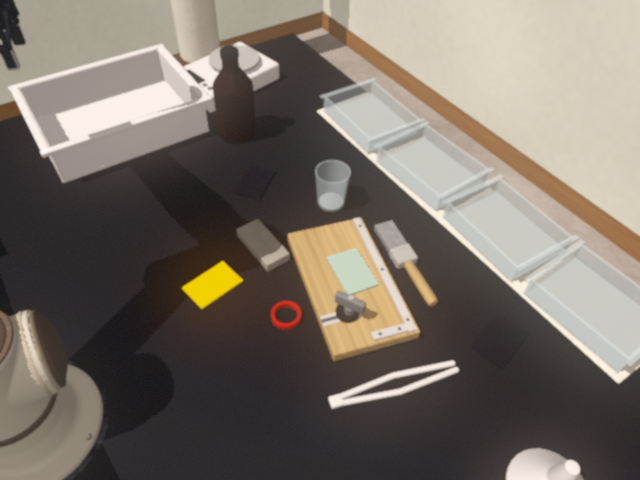

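View pics/wrist0.png

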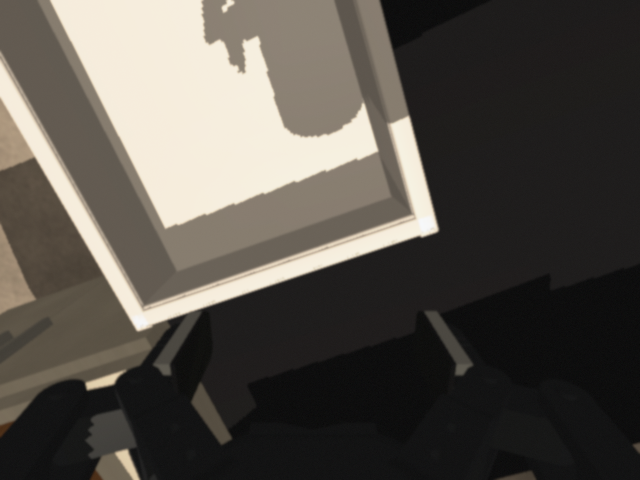

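The scene view shows the greenish plate on the vise at (286,228). The yellow card (424,247) and the dark cards (174,177) and (383,384) are the look-alikes. The end stop is at the top end, near (290,172), and the knob is at (298,183). Next I'll take close crops.

Run:
```python
import cv2
a=cv2.imread("pics/scene0.png")[155:305,225:405]; cv2.imwrite("pics/c1.png",cv2.resize(a,None,fx=4,fy=4,interpolation=2))
a=cv2.imread("pics/side0.png")[210:365,270:450]; cv2.imwrite("pics/c2.png",cv2.resize(a,None,fx=4,fy=3.8,interpolation=2))
```

```text
(no output)
```

View pics/c1.png

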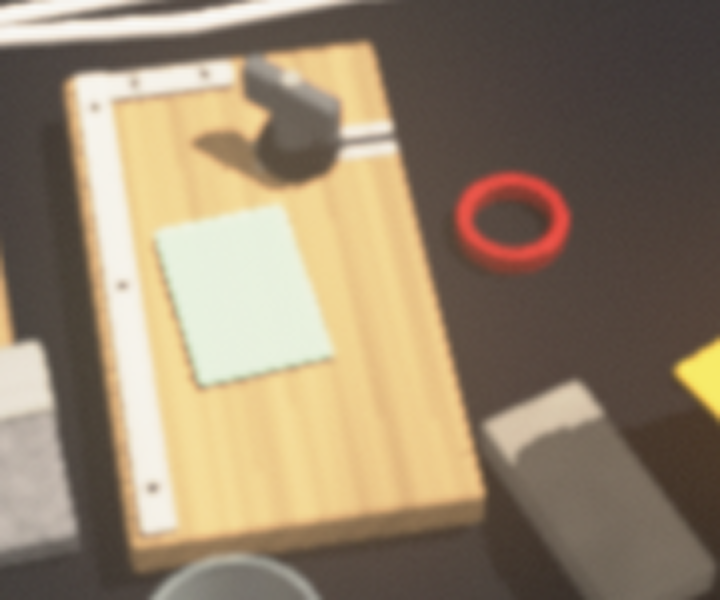

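View pics/c2.png

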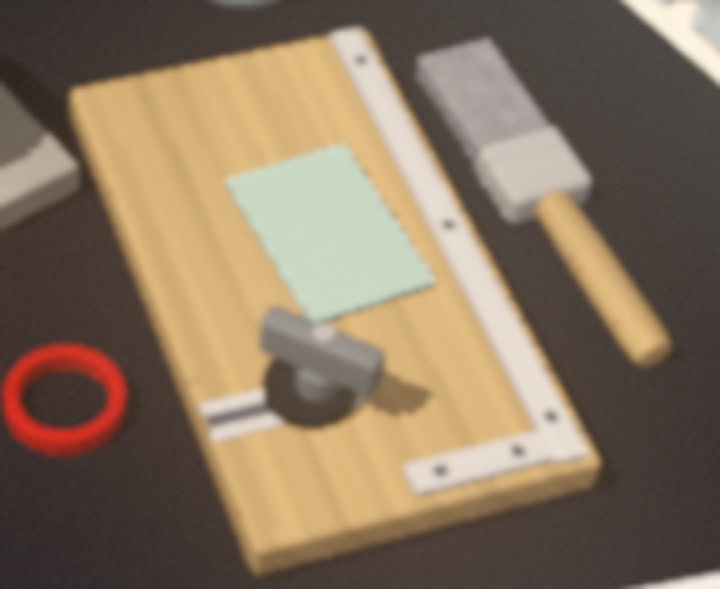

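```bash
cat > h.py <<'E'
import numpy as np
from station import manip
from scipy.optimize import least_squares
def proj(m,P):
    P=np.atleast_2d(P); c=(P-m["position"])@np.array(m["rotation"]); p=c@np.array(m["K"]).T; return p[:,:2]/p[:,2:]
def ray(m,px,z):
    K=np.array(m["K"]); d=np.array(m["rotation"])@np.linalg.inv(K)@np.array([px[0],px[1],1.]); o=np.array(m["position"]); return o+d*(z-o[2])/d[2]
def fit(obs,body,z,x0):
    # obs: list of (model, Nx2), body Nx2 ; pose x,y,yaw
    def W(p):
        c,s=np.cos(p[2]),np.sin(p[2]); R=np.array([[c,-s],[s,c]]); return np.c_[body@R.T+p[:2],np.full(len(body),z)]
    f=lambda p:np.concatenate([(proj(m,W(p))-o).ravel() for m,o in obs])
    r=least_squares(f,x0); return r.x,r.fun
E
python3 - <<'E'
from h import *
sc=manip.camera_model("scene"); sd=manip.camera_model("side")
S=lambda l:np.array(l)/4+[225,155]; D=lambda l:np.array(l)/[4,3.8]+[270,210]
vb=np.array([[75,-135],[-75,-135],[-75,135],[75,135]])/1e3
vs=S([(68,77),(371,42),(485,492),(132,542)]); vd=D([(598,462),(255,555),(70,92),(367,28)])
for o,m in ((vs,sc),(vd,sd)):
    print(np.round([ray(m,p,.028) for p in o],4).tolist())
w=[ray(sc,p,.028) for p in vs]; c=np.mean(w,0); a=w[3]-w[0]; yaw=np.arctan2(-a[0],a[1])
for obs in ([(sc,vs)],[(sd,vd)],[(sc,vs),(sd,vd)]):
    p,f=fit(obs,vb,.028,[c[0],c[1],yaw]); print("vise",p[:2],np.degrees(p[2]),np.abs(f).max())
v=p
# plate: fence/stop, near/stop, near/open, fence/open
pb=np.array([[30,-45],[-30,-45],[-30,45],[30,45]])/1e3
ps=S([(155,230),(285,205),(333,355),(200,386)]); pd=D([(435,284),(317,322),(228,180),(345,145)])
for obs in ([(sc,ps)],[(sd,pd)],[(sc,ps),(sd,pd)]):
    p,f=fit(obs,pb,.033,v); 
    c,s=np.cos(v[2]),np.sin(v[2]); d=p[:2]-v[:2]
    print("plate",p[:2],np.degrees(p[2]),np.abs(f).max(),"in vise",[c*d[0]+s*d[1],-s*d[0]+c*d[1]])
E
```

```text
[[0.5692, -0.196, 0.028], [0.4278, -0.1538, 0.028], [0.5008, 0.1028, 0.028], [0.6439, 0.0611, 0.028]]
[[0.5701, -0.196, 0.028], [0.4273, -0.1568, 0.028], [0.5009, 0.1008, 0.028], [0.6457, 0.0608, 0.028]]
vise [ 0.53522823 -0.04688093] -16.122751029119605 0.9874772305659576
vise [ 0.53609192 -0.04738482] -16.04842558511468 1.1182077049317058
vise [ 0.53565873 -0.04718241] -16.061295954383205 1.039035796869939
plate [ 0.54953809 -0.03562595] -10.948284113901813 0.34739210566934275 in vise [np.float64(0.010140319946995074), np.float64(0.014945312138986463)]
plate [ 0.55017069 -0.03869905] -10.126150628662005 0.8786590689108493 in vise [np.float64(0.011598442954273461), np.float64(0.012167181303847877)]
plate [ 0.5498717  -0.03731888] -10.51263677384584 1.6225415650938544 in vise [np.float64(0.010929278559515098), np.float64(0.01341076181546141)]
```

```bash
cat >> h.py <<'E'
V=np.array([0.53566,-0.04718,np.radians(-16.06)])
def v2w(x,y): 
    c,s=np.cos(V[2]),np.sin(V[2]); return np.array([V[0]+c*x-s*y,V[1]+s*x+c*y])
def w2v(X):
    c,s=np.cos(V[2]),np.sin(V[2]); d=np.array(X[:2])-V[:2]; return np.array([c*d[0]+s*d[1],-s*d[0]+c*d[1]])
def st():
    s=manip.sense(); R=np.array(s["eef_rot"]); v=w2v(s["eef_pos"])*1e3
    print("t",round(s["clock"],2),"vise mm",np.round(v,1),"z",round(s["eef_pos"][2]*1e3,1),"toolY ang in vise",round((np.degrees(np.arctan2(R[1,1],R[0,1])-V[2])+180)%360-180,2),"F",np.round(s["ft_force"],2),"T",np.round(s["torque"],3),"gap",round(s["finger_gap"]*1e3,1),"j",np.round(s["joint_positions"],1))
    return s,R
E
python3 - <<'E'
from h import *
sc=manip.camera_model("scene"); sd=manip.camera_model("side")
print("bottle base",ray(sd,(237,137),0),"top if above base: ")
b=ray(sd,(237,130),0)
for z in (.15,.2,.25,.3,.35): print(z,proj(sd,[b[0],b[1],z]))
s,R=st()
for n,t in (("start1",v2w(-.048,.015)),):
    d=np.r_[t,.10]-s["eef_pos"]; print(n,t,R.T@d)
E
```

```text
bottle base [0.57435692 0.44547492 0.        ] top if above base: 
0.15 [[230.89132116  73.25538394]]
0.2 [[228.58180915  51.80191168]]
0.25 [[226.11193454  28.85880241]]
0.3 [[223.46439428   4.2653249 ]]
0.35 [[220.6193031  -22.16323859]]
t 0.15 vise mm [-488.2  520.5] z 238.5 toolY ang in vise -93.65 F [ 0.84 -0.36 -0.22] T [ 0.039 -0.002  0.045] gap 85.2 j [ 85.1  22.1   0.4  -0.  -68.4 -14.8]
start1 [ 0.49368298 -0.01948651] [ 0.13931825  0.47622388 -0.47141121]
```

```bash
python3 -m jog '[{"dx":0,"dy":0.032,"dz":-0.0315,"twist":0},{"dx":0,"dy":0.032,"dz":-0.0315,"twist":0},{"dx":0,"dy":0.032,"dz":-0.0315,"twist":0},{"dx":0,"dy":0.032,"dz":-0.0315,"twist":0},{"dx":0,"dy":0.032,"dz":-0.0315,"twist":0}]' 0 20
python3 -m jog '[{"dx":0,"dy":0.032,"dz":-0.0315,"twist":0},{"dx":0,"dy":0.032,"dz":-0.0315,"twist":0},{"dx":0,"dy":0.032,"dz":-0.0315,"twist":0},{"dx":0,"dy":0.032,"dz":-0.0315,"twist":0},{"dx":0,"dy":0.032,"dz":-0.0315,"twist":0}]'
python3 - <<'E'
from h import *
s,R=st(); t=v2w(-.048,.015); print(R.T@(np.r_[t,.10]-s["eef_pos"]))
E
```

```text
clock: 0.65
eef_pos: [0.3053, 0.3828, 0.2391]
eef_rot: [[-0.0, -0.337, -0.942], [-0.0, -0.942, 0.337], [-1.0, 0.0, 0.0]]
ft_force: [0.2, 0.3, 1.0]
finger_gap: 0.0123
clock: 1.15
eef_pos: [0.3995, 0.1792, 0.2394]
eef_rot: [[0.0, -0.337, -0.942], [0.0, -0.942, 0.337], [-1.0, -0.0, -0.0]]
ft_force: [1.0, -0.1, -0.6]
finger_gap: -0.0
t 1.15 vise mm [-193.4  179.8] z 239.4 toolY ang in vise -93.61 F [ 1.01 -0.1  -0.56] T [ 0.043 -0.127 -0.024] gap -0.0 j [ 45.6   3.4 -24.2  -0.  -62.4  24.8]
[ 0.13935514  0.15540072 -0.15550828]
```

```bash
python3 -m jog '[{"dx":0.01,"dy":0.031,"dz":-0.031,"twist":0},{"dx":0.01,"dy":0.031,"dz":-0.031,"twist":0},{"dx":0.015,"dy":0.031,"dz":-0.031,"twist":0},{"dx":0.02,"dy":0.031,"dz":-0.031,"twist":0},{"dx":0.02,"dy":0.031,"dz":-0.031,"twist":-3.6}]'
python3 - <<'E'
from h import *
import cv2
s,R=st(); m=manip.camera_model("wrist"); im=manip.camera("wrist"); cv2.imwrite("pics/w1.png",im[:,:,::-1])
print(repr(m)); np.savez("w1.npz",**m)
st()
E
```

```text
clock: 1.65
eef_pos: [0.4935, -0.019, 0.1638]
eef_rot: [[0.001, -0.276, -0.961], [0.0, -0.961, 0.276], [-1.0, -0.001, -0.001]]
ft_force: [0.6, 0.6, -0.4]
finger_gap: -0.0001
t 1.65 vise mm [-48.3  15.5] z 163.8 toolY ang in vise -89.95 F [ 0.57  0.61 -0.4 ] T [ 0.085 -0.072  0.008] gap -0.1 j [ 16.7  13.5 -23.9  -0.  -52.5  57.3]
{'K': array([[352.12360148,   0.        , 312.64869081],
       [  0.        , 352.12360148, 245.06372184],
       [  0.        ,   0.        ,   1.        ]]), 'position': array([ 0.56999808, -0.04127827,  0.29977017]), 'rotation': array([[-2.75383447e-01, -9.14300437e-01, -2.97016276e-01],
       [-9.61334223e-01,  2.61689963e-01,  8.57605690e-02],
       [-6.84747477e-04,  3.09148952e-01, -9.51013384e-01]])}
t 1.7 vise mm [-47.3  11.3] z 160.0 toolY ang in vise -90.09 F [ 2.22 -2.14 -1.21] T [-0.329 -0.341  0.005] gap 0.5 j [ 16.2  14.  -24.    0.  -52.4  57.7]
```

View pics/w1.png

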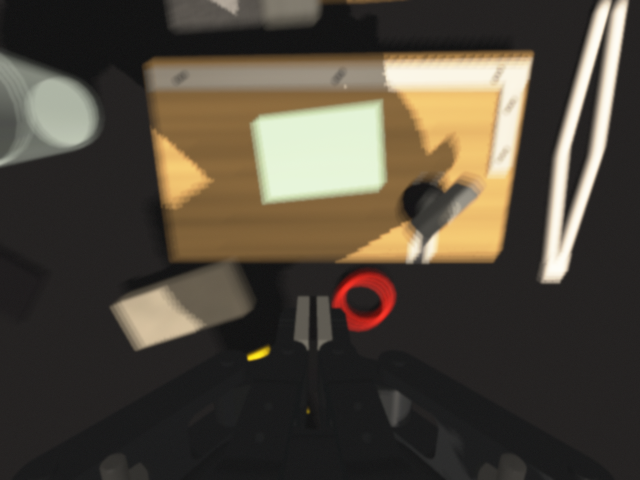

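```bash
python3 -m jog '[{"dx":0.01,"dy":0,"dz":0,"twist":0},{"dx":0,"dy":0,"dz":0,"twist":0},{"dx":0,"dy":0,"dz":0,"twist":0},{"dx":0,"dy":0,"dz":0,"twist":0},{"dx":0,"dy":0,"dz":0,"twist":0}]'
python3 - <<'E'
from h import *
import cv2
s,R=st(); m=manip.camera_model("wrist"); im=manip.camera("wrist"); np.savez("w2.npz",**m)
cv2.imwrite("pics/w2.png",im[:,:,::-1])
cv2.imwrite("pics/w2c.png",cv2.resize(im[20:350,130:560,::-1],None,fx=1.8,fy=1.8,interpolation=2))
E
```

```text
clock: 2.2
eef_pos: [0.4932, -0.0162, 0.1551]
eef_rot: [[0.002, -0.276, -0.961], [0.0, -0.961, 0.276], [-1.0, -0.001, -0.001]]
ft_force: [0.3, 1.0, 0.6]
finger_gap: -0.0002
t 2.2 vise mm [-49.4  18. ] z 155.1 toolY ang in vise -89.93 F [0.32 0.98 0.64] T [ 0.02  -0.018  0.002] gap -0.2 j [ 17.   14.1 -24.6   0.  -51.2  57. ]
```

View pics/w2c.png

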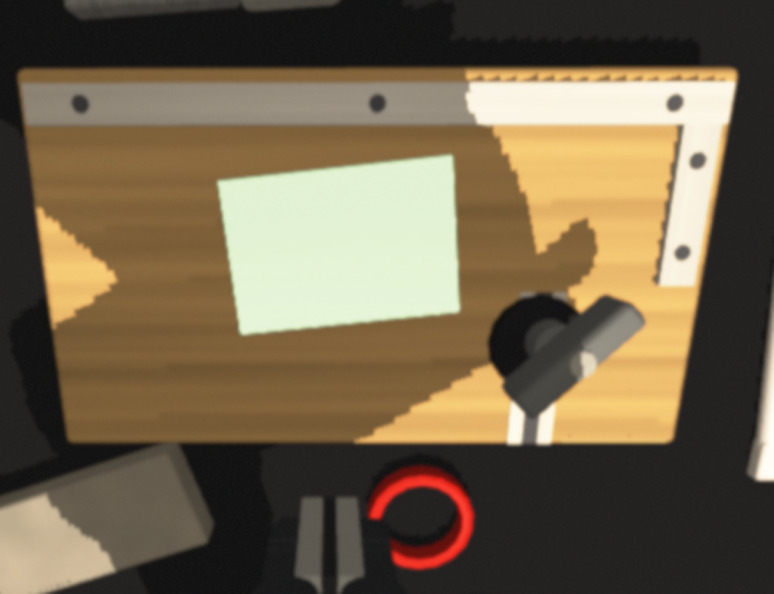

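Run:
```python
from h import *
m=dict(np.load("w2.npz")); C=lambda l:np.array(l)/1.8+[130,20]
sc=manip.camera_model("scene"); sd=manip.camera_model("side")
S=lambda l:np.array(l)/4+[225,155]; D=lambda l:np.array(l)/[4,3.8]+[270,210]
vb=np.array([[75,-135],[-75,-135],[-75,135],[75,135]])/1e3
vs=S([(68,77),(371,42),(485,492),(132,542)]); vd=D([(598,462),(255,555),(70,92),(367,28)])
vw=C([(738,69),(672,443),(68,443),(20,70)])
for o in ([(m,vw)],[(m,vw),(sc,vs),(sd,vd)]):
    p,f=fit(o,vb,.028,V); print(p[:2],np.degrees(p[2]),np.round(f[:8],1))
p,f=fit([(m,vw)],vb,.028,V)
V[:]=p
pb=np.array([[30,-45],[-30,-45],[-30,45],[30,45]])/1e3
q,f=fit([(m,C([(453,155),(460,312),(241,334),(218,181)]))],pb,.033,V); print("plate vise",w2v(q)*1e3,np.degrees(q[2]-V[2]),np.round(f,1))
for n,px,z in (("fenceL",(30,124),.032),("fenceR",(676,124),.032),("stop1",(661,285),.032),("stop0",(678,130),.032),("capdot",(583,362),.077),("barA",(504,385),.075),("barB",(604,297),.075),("barC",(535,415),.075),("barD",(645,322),.075),("disc",(541,343),.033),("hub",(548,342),.045),("tipL",(312,500),.155-.008),("tipR",(347,500),.147),("ring",(421,500),.012)):
    print(n,np.round(w2v(ray(m,C([px])[0],z))*1e3,1))
print(proj(m,np.r_[v2w(-.0257,-.07),.033]), C([(541,343)]))
```

```text
[ 0.53687747 -0.04811204] -15.96416550013493 [ 1.8  0.   0.9  0.9 -0.4  0.8 -2.2 -0.4]
[ 0.53659165 -0.04789851] -15.984914632532885 [ 1.5  0.6  0.6  1.4 -0.5  1.1 -2.3  0. ]
plate vise [10.38192692 13.00575977] 5.9342415520137495 [-0.   0.  -0.4 -0.1  0.1  0.1  0.2  0. ]
fenceL [ 55.8 130.8]
fenceR [  55.8 -111.9]
stop1 [  -4.1 -116. ]
stop0 [  53.7 -113. ]
capdot [-24.9 -69.9]
barA [-33.8 -43.7]
barB [ -2.7 -75. ]
barC [-45.  -55.8]
barD [-11.2 -90.2]
disc [-27.8 -69.5]
hub [-24.8 -68.2]
tipL [-43.   22.6]
tipR [-43.   13.8]
ring [-110.3  -26.4]
[[431.45736854 207.77089626]] [[430.55555556 210.55555556]]
```

```bash
sed -i 's/^V=.*/V=np.array([0.5367,-0.0480,np.radians(-15.97)])/' h.py
python3 -m jog '[{"dx":0.03,"dy":0,"dz":0,"twist":0},{"dx":0.03,"dy":0,"dz":0,"twist":0},{"dx":0.03,"dy":0,"dz":0,"twist":0},{"dx":0.016,"dy":0,"dz":0,"twist":0},{"dx":0.005,"dy":0,"dz":0,"twist":0}]'
python3 -m jog '[{"dx":0.003,"dy":0,"dz":0,"twist":0},{"dx":0,"dy":0,"dz":0,"twist":0},{"dx":0,"dy":0,"dz":0,"twist":0},{"dx":0,"dy":0,"dz":0,"twist":0},{"dx":0,"dy":0,"dz":0,"twist":0}]'
python3 - <<'E'
from h import *
import cv2
s,R=st(); 
im=manip.camera("side"); cv2.imwrite("pics/s1.png",cv2.resize(im[210:365,270:450,::-1],None,fx=4,fy=3.8,interpolation=2))
im=manip.camera("wrist"); cv2.imwrite("pics/w3.png",im[:,:,::-1])
E
```

```text
clock: 2.75
eef_pos: [0.492, -0.0171, 0.0419]
eef_rot: [[-0.003, -0.277, -0.961], [-0.001, -0.961, 0.277], [-1.0, 0.002, 0.003]]
ft_force: [0.0, -0.3, -0.3]
finger_gap: 0.0
clock: 3.25
eef_pos: [0.4934, -0.0171, 0.041]
eef_rot: [[0.001, -0.277, -0.961], [0.0, -0.961, 0.277], [-1.0, -0.001, -0.001]]
ft_force: [-0.1, 0.4, -0.3]
finger_gap: -0.0
t 3.25 vise mm [-50.1  17.8] z 41.0 toolY ang in vise -90.13 F [-0.06  0.4  -0.31] T [0.025 0.021 0.051] gap -0.0 j [ 16.9  23.7 -31.7   0.  -34.5  57. ]
```

View pics/s1.png

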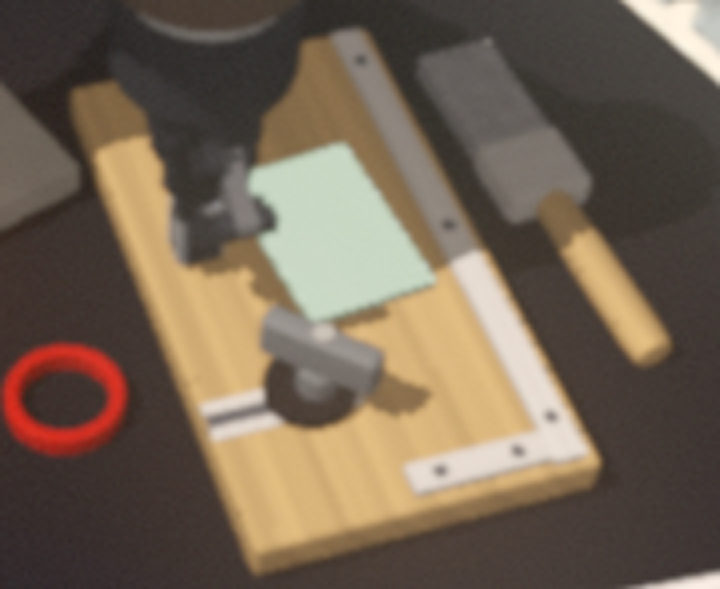

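View pics/w3.png

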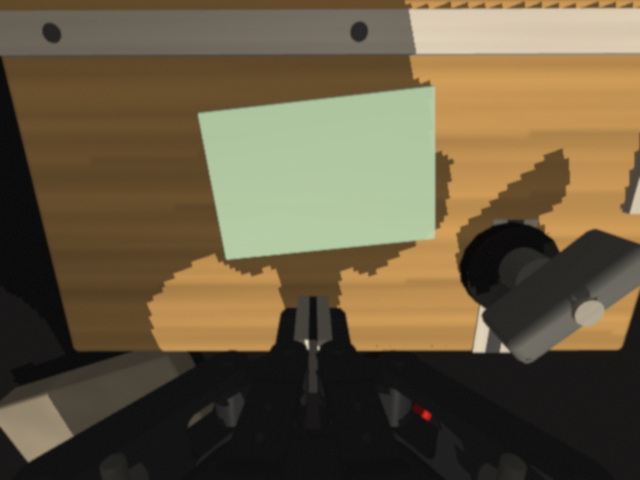

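The fingertips are low over the near strip of the bed, the tip at wrist (313,300). The plate's near edge, about row 250, is clear ahead of them. Lowering a little more, then pushing gently towards the fence.

```bash
python3 -m jog '[{"dx":0.003,"dy":0,"dz":-0.002,"twist":0},{"dx":0,"dy":0,"dz":-0.004,"twist":0},{"dx":0,"dy":0,"dz":-0.004,"twist":0},{"dx":0,"dy":0,"dz":-0.003,"twist":0},{"dx":0,"dy":0,"dz":0,"twist":0}]'
python3 -m jog '[{"dx":0,"dy":0,"dz":-0.002,"twist":0},{"dx":0,"dy":0,"dz":-0.002,"twist":0},{"dx":0,"dy":0,"dz":-0.002,"twist":0},{"dx":0,"dy":0,"dz":-0.002,"twist":0},{"dx":0,"dy":0,"dz":-0.002,"twist":0}]'
python3 - <<'E'
from h import *
import cv2
s,R=st(); 
im=manip.camera("wrist"); cv2.imwrite("pics/w4.png",im[:,:,::-1])
E
```

```text
clock: 3.85
eef_pos: [0.5062, -0.0209, 0.0373]
eef_rot: [[0.0, -0.278, -0.961], [0.0, -0.961, 0.278], [-1.0, -0.0, -0.0]]
ft_force: [-0.6, 0.4, 0.6]
finger_gap: -0.0003
clock: 4.35
eef_pos: [0.515, -0.0236, 0.0373]
eef_rot: [[-0.001, -0.277, -0.961], [-0.0, -0.961, 0.277], [-1.0, 0.0, 0.001]]
ft_force: [-1.2, -0.1, 0.3]
finger_gap: -0.0001
t 4.35 vise mm [-27.6  17.4] z 37.3 toolY ang in vise -90.13 F [-1.17 -0.05  0.32] T [0.057 0.217 0.035] gap -0.1 j [ 15.4  25.7 -28.7  -0.  -35.7  58.5]
```

View pics/w4.png

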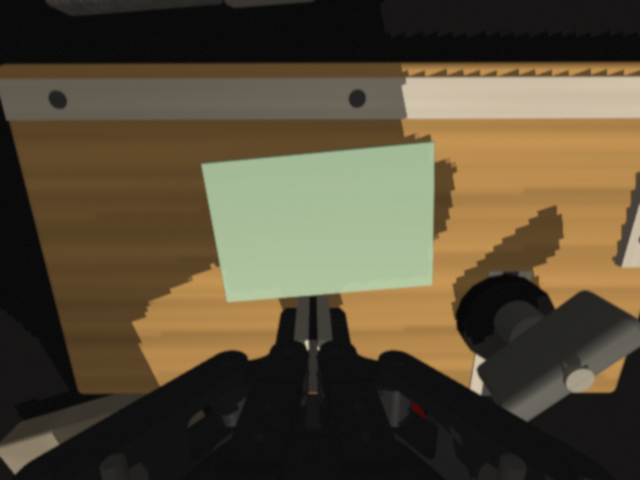

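```bash
python3 -m jog '[{"dx":0,"dy":0,"dz":-0.002,"twist":0},{"dx":0,"dy":0,"dz":-0.002,"twist":0},{"dx":0,"dy":0,"dz":-0.002,"twist":0},{"dx":0,"dy":0,"dz":-0.002,"twist":0},{"dx":0,"dy":0,"dz":0,"twist":0}]'
python3 -m jog '[{"dx":0,"dy":0,"dz":-0.0005,"twist":0},{"dx":0,"dy":0,"dz":-0.0005,"twist":0},{"dx":0,"dy":0,"dz":-0.0005,"twist":0},{"dx":0,"dy":0,"dz":-0.0005,"twist":0},{"dx":0,"dy":0,"dz":0,"twist":0}]'
python3 - <<'E'
from h import *
import cv2
s,R=st(); 
im=manip.camera("wrist"); cv2.imwrite("pics/w5.png",im[:,:,::-1])
E
```

```text
clock: 4.9
eef_pos: [0.5232, -0.0259, 0.0373]
eef_rot: [[0.0, -0.277, -0.961], [0.0, -0.961, 0.277], [-1.0, -0.0, -0.0]]
ft_force: [0.4, 0.3, -0.6]
finger_gap: 0.0002
clock: 5.4
eef_pos: [0.5248, -0.0264, 0.0373]
eef_rot: [[0.0, -0.277, -0.961], [-0.0, -0.961, 0.277], [-1.0, -0.0, -0.0]]
ft_force: [-0.7, 0.6, -0.1]
finger_gap: -0.0004
t 5.4 vise mm [-17.4  17.5] z 37.3 toolY ang in vise -90.13 F [-0.75  0.6  -0.09] T [0.001 0.11  0.008] gap -0.4 j [ 14.8  26.3 -27.3   0.  -36.3  59.1]
```

View pics/w5.png

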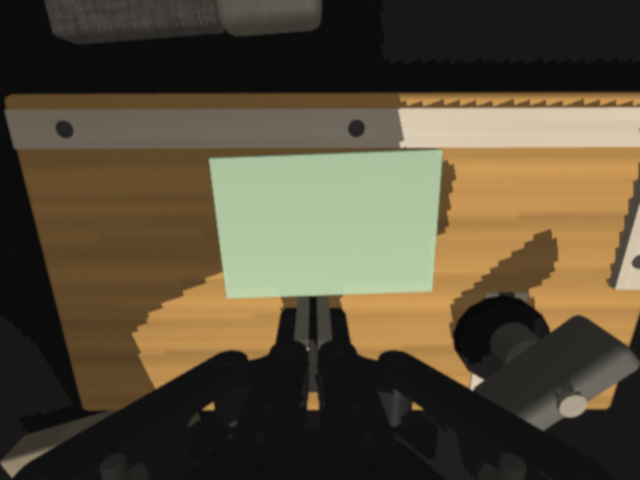

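```bash
python3 -m jog '[{"dx":0,"dy":0,"dz":-0.0005,"twist":0},{"dx":0,"dy":0,"dz":-0.0005,"twist":0},{"dx":0,"dy":0,"dz":-0.0005,"twist":0},{"dx":0,"dy":0,"dz":0,"twist":0},{"dx":0,"dy":0,"dz":0,"twist":0}]'
python3 -c "
from h import *
st()"
```

```text
clock: 5.95
eef_pos: [0.5259, -0.0267, 0.0373]
eef_rot: [[-0.001, -0.277, -0.961], [0.0, -0.961, 0.277], [-1.0, 0.0, 0.001]]
ft_force: [-2.0, 2.4, 0.9]
finger_gap: 0.0001
t 5.95 vise mm [-16.2  17.5] z 37.3 toolY ang in vise -90.13 F [-2.01  2.43  0.9 ] T [0.339 0.506 0.01 ] gap 0.1 j [ 14.8  26.4 -27.1  -0.  -36.4  59.2]
```

```bash
python3 -m jog '[{"dx":0,"dy":0,"dz":-0.0003,"twist":0},{"dx":0,"dy":0,"dz":-0.0003,"twist":0},{"dx":0,"dy":0,"dz":0,"twist":0},{"dx":0,"dy":0,"dz":0,"twist":0},{"dx":0,"dy":0,"dz":0,"twist":0}]'
python3 - <<'E'
from h import *
import cv2
s,R=st(); 
im=manip.camera("wrist"); cv2.imwrite("pics/w6.png",im[:,:,::-1])
E
```

```text
clock: 6.45
eef_pos: [0.5266, -0.0268, 0.0373]
eef_rot: [[-0.0, -0.277, -0.961], [0.0, -0.961, 0.277], [-1.0, -0.0, 0.0]]
ft_force: [-1.9, 2.7, 0.9]
finger_gap: -0.0
t 6.45 vise mm [-15.5  17.6] z 37.3 toolY ang in vise -90.13 F [-1.89  2.67  0.86] T [0.865 0.737 0.039] gap -0.0 j [ 14.7  26.5 -27.1  -0.  -36.5  59.2]
```

View pics/w6.png

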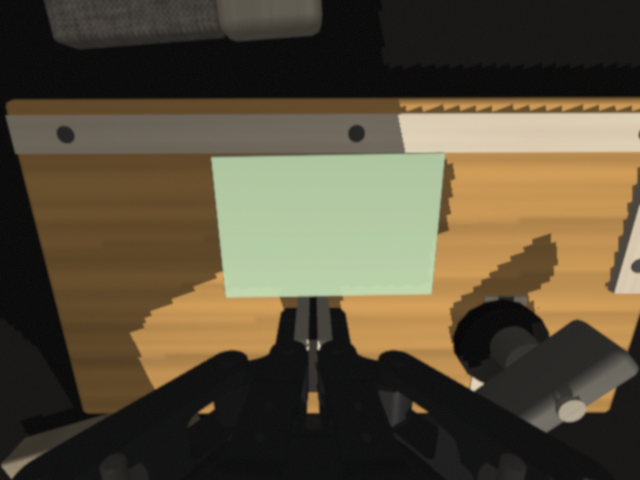

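```bash
python3 -m jog '[{"dx":0,"dy":0,"dz":-0.0004,"twist":0},{"dx":0,"dy":0,"dz":-0.0003,"twist":0},{"dx":0,"dy":0,"dz":0,"twist":0},{"dx":0,"dy":0,"dz":0,"twist":0},{"dx":0,"dy":0,"dz":0,"twist":0}]'
python3 - <<'E'
from h import *
import cv2
s,R=st(); 
im=manip.camera("wrist"); cv2.imwrite("pics/w7.png",cv2.resize(im[100:320,180:480,::-1],None,fx=2.6,fy=2.6,interpolation=2))
E
```

```text
clock: 7.0
eef_pos: [0.527, -0.0269, 0.0372]
eef_rot: [[-0.001, -0.277, -0.961], [0.0, -0.961, 0.277], [-1.0, 0.0, 0.001]]
ft_force: [-3.2, 4.3, 2.4]
finger_gap: 0.0002
t 7.0 vise mm [-15.1  17.6] z 37.2 toolY ang in vise -90.13 F [-3.24  4.25  2.38] T [1.263 1.131 0.068] gap 0.2 j [ 14.7  26.5 -27.   -0.  -36.6  59.2]
```

View pics/w7.png

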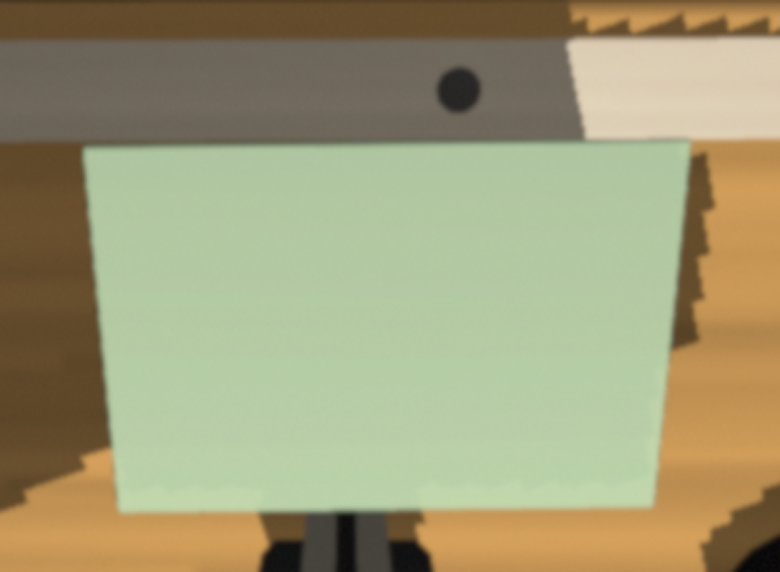

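```bash
python3 -m jog '[{"dx":0,"dy":0,"dz":0.006,"twist":0},{"dx":0,"dy":0,"dz":0.006,"twist":0},{"dx":-0.03,"dy":0,"dz":0,"twist":0},{"dx":-0.01,"dy":-0.03,"dz":0,"twist":0},{"dx":0,"dy":-0.036,"dz":-0.02,"twist":0}]'
python3 -m jog '[{"dx":0,"dy":-0.003,"dz":-0.025,"twist":0},{"dx":0,"dy":0,"dz":-0.007,"twist":0},{"dx":0,"dy":0,"dz":0,"twist":0.3},{"dx":0,"dy":0,"dz":0,"twist":0},{"dx":0,"dy":0,"dz":0,"twist":0}]'
python3 - <<'E'
from h import *
import cv2
s,R=st(); m=manip.camera_model("wrist"); np.savez("w8.npz",**m)
im=manip.camera("wrist"); cv2.imwrite("pics/w8.png",im[:,:,::-1])
E
```

```text
clock: 7.55
eef_pos: [0.5531, 0.034, 0.0797]
eef_rot: [[0.003, -0.279, -0.96], [0.001, -0.96, 0.279], [-1.0, -0.002, -0.003]]
ft_force: [1.0, -0.6, -0.1]
finger_gap: 0.0001
clock: 8.05
eef_pos: [0.5838, 0.0275, 0.0772]
eef_rot: [[-0.001, -0.283, -0.959], [-0.0, -0.959, 0.283], [-1.0, 0.001, 0.001]]
ft_force: [-0.1, -0.4, 0.1]
finger_gap: -0.0004
t 8.05 vise mm [24.5 85.6] z 77.2 toolY ang in vise -90.46 F [-0.11 -0.41  0.12] T [ 0.009  0.017 -0.   ] gap -0.4 j [ 18.6  27.5 -16.8  -0.  -45.7  55. ]
```

View pics/w8.png

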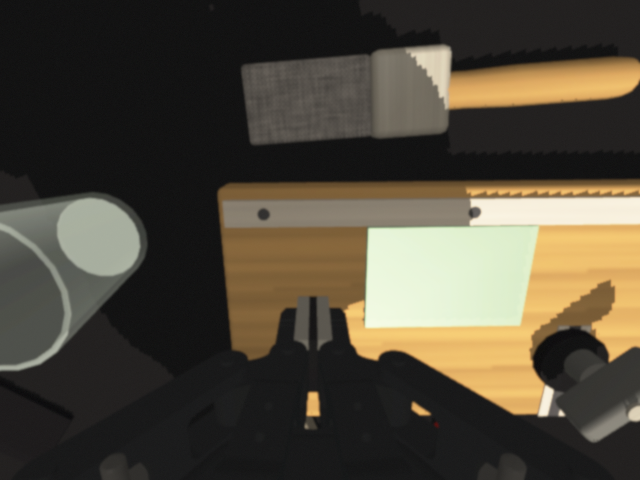

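```bash
python3 - <<'E'
from h import *
m=dict(np.load("w8.npz"))
pb=np.array([[30,-45],[-30,-45],[-30,45],[30,45]])/1e3
q,f=fit([(m,np.array([(537,226),(521,325),(365,327),(368,228)]))],pb,.033,V); print("plate vise",w2v(q)*1e3,np.degrees(q[2]-V[2]),np.round(f,1))
E
python3 -m jog '[{"dx":0.01,"dy":0,"dz":0,"twist":-0.45},{"dx":0.015,"dy":0,"dz":0,"twist":0},{"dx":0.01,"dy":0,"dz":0,"twist":0},{"dx":0.004,"dy":0,"dz":0,"twist":0},{"dx":0,"dy":0,"dz":0,"twist":0}]'
python3 -c "
from h import *
st()"
```

```text
plate vise [25.17539696 10.41964282] 0.6523218299477636 [ 1.4 -0.9 -1.2  0.1 -0.2  0.7 -0.1  0.3]
clock: 8.6
eef_pos: [0.5844, 0.0279, 0.0374]
eef_rot: [[-0.002, -0.275, -0.962], [-0.001, -0.962, 0.275], [-1.0, 0.001, 0.002]]
ft_force: [-0.4, 0.4, 0.1]
finger_gap: 0.0002
t 8.6 vise mm [25.  86.1] z 37.4 toolY ang in vise -89.97 F [-0.36  0.4   0.05] T [ 0.013 -0.001 -0.008] gap 0.2 j [ 18.6  30.7 -18.6   0.  -40.9  55.5]
```

```bash
python3 -m jog '[{"dx":0,"dy":0.006,"dz":0,"twist":0},{"dx":0,"dy":0.006,"dz":0,"twist":0},{"dx":0,"dy":0.006,"dz":0,"twist":0},{"dx":0,"dy":0.004,"dz":0,"twist":0},{"dx":0,"dy":0.004,"dz":0,"twist":0}]'
python3 -m jog '[{"dx":0,"dy":0.004,"dz":0,"twist":0},{"dx":0,"dy":0.004,"dz":0,"twist":0},{"dx":0,"dy":0.004,"dz":0,"twist":0},{"dx":0,"dy":0.004,"dz":0,"twist":0},{"dx":0,"dy":0.004,"dz":0,"twist":0}]'
python3 - <<'E'
from h import *
import cv2
s,R=st(); m=manip.camera_model("wrist"); np.savez("w9.npz",**m)
im=manip.camera("wrist"); cv2.imwrite("pics/w9.png",im[:,:,::-1])
E
```

```text
clock: 9.1
eef_pos: [0.578, 0.0026, 0.0387]
eef_rot: [[0.001, -0.275, -0.961], [0.0, -0.961, 0.275], [-1.0, -0.001, -0.001]]
ft_force: [0.2, 1.1, -0.2]
finger_gap: 0.0
clock: 9.6
eef_pos: [0.5723, -0.0164, 0.0383]
eef_rot: [[0.0, -0.275, -0.962], [0.0, -0.962, 0.275], [-1.0, -0.0, -0.0]]
ft_force: [0.3, 0.7, 1.0]
finger_gap: 0.0002
t 9.6 vise mm [25.5 40.2] z 38.3 toolY ang in vise -89.97 F [0.35 0.71 1.03] T [ 0.332 -0.119  0.046] gap 0.2 j [ 14.6  29.6 -20.5  -0.  -39.9  59.5]
```

View pics/w9.png

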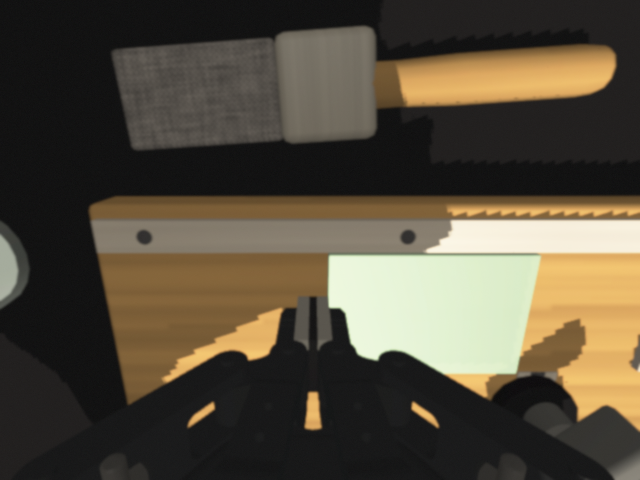

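```bash
python3 -m jog '[{"dx":0,"dy":0.004,"dz":0,"twist":0},{"dx":0,"dy":0.004,"dz":0,"twist":0},{"dx":0,"dy":0.004,"dz":0,"twist":0},{"dx":0,"dy":0.004,"dz":0,"twist":0},{"dx":0,"dy":0.004,"dz":0,"twist":0}]'
python3 -c "
from h import *
st()"
python3 -m jog '[{"dx":0,"dy":0.004,"dz":0,"twist":0},{"dx":0,"dy":0.004,"dz":0,"twist":0},{"dx":0,"dy":0.004,"dz":0,"twist":0},{"dx":0,"dy":0.004,"dz":0,"twist":0},{"dx":0,"dy":0.004,"dz":0,"twist":0}]'
python3 - <<'E'
from h import *
import cv2
s,R=st(); m=manip.camera_model("wrist"); np.savez("w10.npz",**m)
im=manip.camera("wrist"); cv2.imwrite("pics/w10.png",im[:,:,::-1])
E
```

```text
clock: 10.15
eef_pos: [0.5666, -0.0358, 0.0382]
eef_rot: [[-0.0, -0.275, -0.961], [-0.0, -0.961, 0.275], [-1.0, 0.0, 0.0]]
ft_force: [0.1, 0.2, 0.0]
finger_gap: 0.0001
t 10.15 vise mm [25.4 20. ] z 38.2 toolY ang in vise -89.98 F [0.14 0.25 0.05] T [ 0.153 -0.003 -0.009] gap 0.1 j [ 12.7  29.3 -21.2  -0.  -39.6  61.3]
clock: 10.65
eef_pos: [0.5612, -0.055, 0.0383]
eef_rot: [[-0.0, -0.275, -0.962], [-0.0, -0.962, 0.275], [-1.0, 0.0, 0.0]]
ft_force: [0.2, 0.2, -0.3]
finger_gap: -0.0002
t 10.65 vise mm [25.5  0. ] z 38.3 toolY ang in vise -89.98 F [ 0.21  0.18 -0.27] T [ 0.092 -0.046  0.05 ] gap -0.2 j [ 10.9  29.  -21.7   0.  -39.3  63.2]
```

View pics/w10.png

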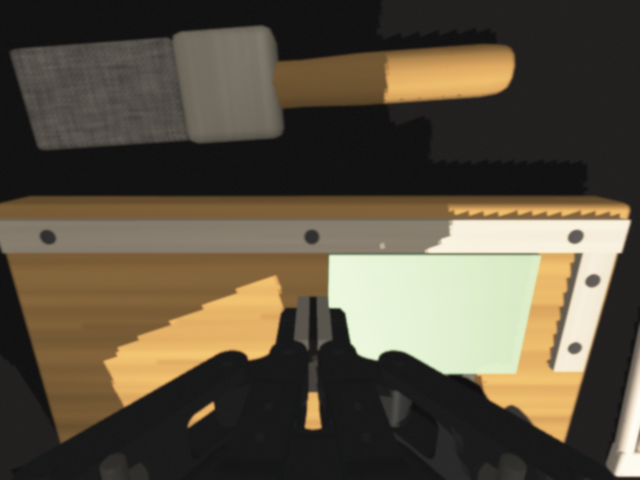

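```bash
python3 -m jog '[{"dx":0,"dy":0.003,"dz":0,"twist":0},{"dx":0,"dy":0.003,"dz":0,"twist":0},{"dx":0,"dy":0.003,"dz":0,"twist":0},{"dx":0,"dy":0.002,"dz":0,"twist":0},{"dx":0,"dy":0.001,"dz":0,"twist":0}]'
python3 -m jog '[{"dx":0,"dy":0.0005,"dz":0,"twist":0},{"dx":0,"dy":0.0005,"dz":0,"twist":0},{"dx":0,"dy":0.0003,"dz":0,"twist":0},{"dx":0,"dy":0,"dz":0,"twist":0},{"dx":0,"dy":0,"dz":0,"twist":0}]'
python3 - <<'E'
from h import *
import cv2
s,R=st(); m=manip.camera_model("wrist"); np.savez("w11.npz",**m)
im=manip.camera("wrist"); cv2.imwrite("pics/w11.png",im[:,:,::-1])
E
```

```text
clock: 11.2
eef_pos: [0.558, -0.0663, 0.0383]
eef_rot: [[0.0, -0.275, -0.961], [0.0, -0.961, 0.275], [-1.0, -0.0, -0.0]]
ft_force: [0.5, 0.2, 0.1]
finger_gap: -0.0001
clock: 11.7
eef_pos: [0.5577, -0.0674, 0.0383]
eef_rot: [[0.0, -0.275, -0.962], [-0.0, -0.962, 0.275], [-1.0, 0.0, -0.0]]
ft_force: [0.4, 0.2, 0.1]
finger_gap: -0.0
t 11.7 vise mm [ 25.6 -12.9] z 38.3 toolY ang in vise -89.97 F [0.36 0.19 0.1 ] T [ 0.073 -0.068 -0.04 ] gap -0.0 j [  9.6  28.9 -22.1   0.  -39.1  64.4]
```

View pics/w11.png

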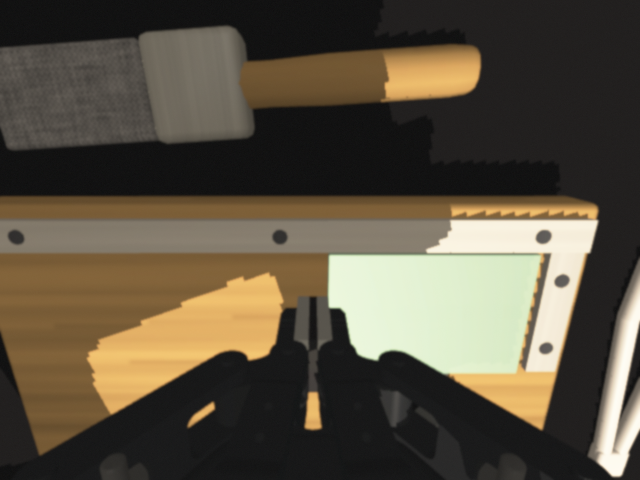

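About 2–4 mm remain between the plate's right edge (540→517) and the stop's face (~550→527).

```bash
python3 -m jog '[{"dx":0,"dy":0.0005,"dz":0,"twist":0},{"dx":0,"dy":0.0005,"dz":0,"twist":0},{"dx":0,"dy":0.0005,"dz":0,"twist":0},{"dx":0,"dy":0,"dz":0,"twist":0},{"dx":0,"dy":0,"dz":0,"twist":0}]'
python3 -m jog '[{"dx":0,"dy":0.0005,"dz":0,"twist":0},{"dx":0,"dy":0.0005,"dz":0,"twist":0},{"dx":0,"dy":0,"dz":0,"twist":0},{"dx":0,"dy":0,"dz":0,"twist":0},{"dx":0,"dy":0,"dz":0,"twist":0}]'
python3 - <<'E'
from h import *
import cv2
s,R=st(); m=manip.camera_model("wrist"); np.savez("w12.npz",**m)
im=manip.camera("wrist"); cv2.imwrite("pics/w12.png",cv2.resize(im[190:400,300:600,::-1],None,fx=2.6,fy=2.6,interpolation=2))
E
```

```text
clock: 12.25
eef_pos: [0.5573, -0.0689, 0.0383]
eef_rot: [[-0.0, -0.275, -0.961], [-0.0, -0.961, 0.275], [-1.0, 0.0, -0.0]]
ft_force: [-0.7, -0.4, -0.0]
finger_gap: 0.0001
clock: 12.75
eef_pos: [0.557, -0.0699, 0.0383]
eef_rot: [[0.0, -0.275, -0.962], [-0.0, -0.962, 0.275], [-1.0, 0.0, -0.0]]
ft_force: [0.2, 0.5, -0.6]
finger_gap: -0.0002
t 12.75 vise mm [ 25.6 -15.4] z 38.3 toolY ang in vise -89.98 F [ 0.18  0.5  -0.59] T [ 0.064 -0.09  -0.034] gap -0.2 j [  9.4  28.8 -22.1   0.  -39.1  64.7]
```

View pics/w12.png

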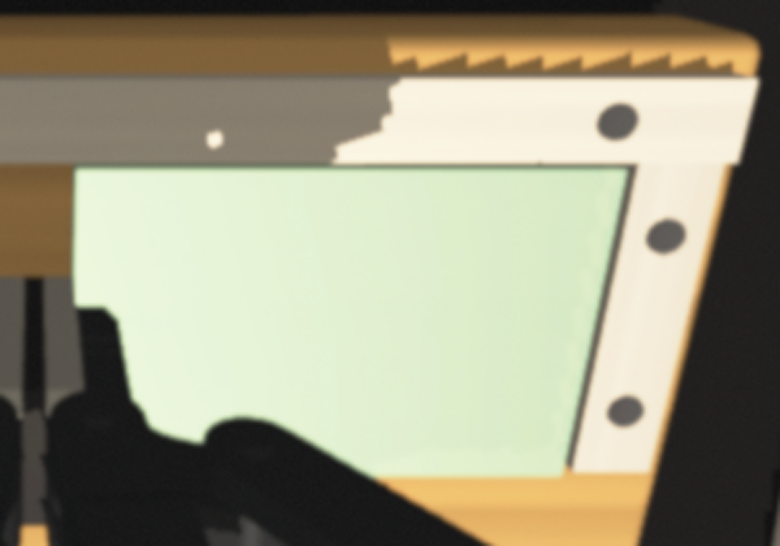

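Nearly touching. I'll creep up until I feel it.

```bash
python3 -m jog '[{"dx":0,"dy":0.0004,"dz":0,"twist":0},{"dx":0,"dy":0.0004,"dz":0,"twist":0},{"dx":0,"dy":0,"dz":0,"twist":0},{"dx":0,"dy":0,"dz":0,"twist":0},{"dx":0,"dy":0,"dz":0,"twist":0}]'
python3 -c "
from h import *
st()"
```

```text
clock: 13.3
eef_pos: [0.5568, -0.0706, 0.0383]
eef_rot: [[0.0, -0.275, -0.961], [-0.0, -0.961, 0.275], [-1.0, 0.0, -0.0]]
ft_force: [-0.0, 0.1, -0.3]
finger_gap: 0.0002
t 13.3 vise mm [ 25.5 -16.2] z 38.3 toolY ang in vise -89.98 F [-0.04  0.12 -0.33] T [ 0.028 -0.072 -0.009] gap 0.2 j [  9.3  28.8 -22.1   0.  -39.1  64.7]
```

```bash
python3 -m jog '[{"dx":0,"dy":0.0003,"dz":0,"twist":0},{"dx":0,"dy":0.0003,"dz":0,"twist":0},{"dx":0,"dy":0,"dz":0,"twist":0},{"dx":0,"dy":0,"dz":0,"twist":0},{"dx":0,"dy":0,"dz":0,"twist":0}]'
python3 -c "
from h import *
st()"
```

```text
clock: 13.8
eef_pos: [0.5566, -0.0712, 0.0383]
eef_rot: [[-0.0, -0.275, -0.962], [-0.0, -0.962, 0.275], [-1.0, 0.0, 0.0]]
ft_force: [0.1, -0.2, 1.0]
finger_gap: 0.0005
t 13.8 vise mm [ 25.5 -16.8] z 38.3 toolY ang in vise -89.98 F [ 0.1  -0.21  1.02] T [ 0.14  -0.072 -0.022] gap 0.5 j [  9.3  28.8 -22.1   0.  -39.1  64.8]
```

```bash
python3 -m jog '[{"dx":0,"dy":0.0003,"dz":0,"twist":0},{"dx":0,"dy":0.0002,"dz":0,"twist":0},{"dx":0,"dy":0,"dz":0,"twist":0},{"dx":0,"dy":0,"dz":0,"twist":0},{"dx":0,"dy":0,"dz":0,"twist":0}]'
python3 - <<'E'
from h import *
import cv2
s,R=st(); 
im=manip.camera("wrist"); cv2.imwrite("pics/w13.png",cv2.resize(im[190:400,300:600,::-1],None,fx=2.6,fy=2.6,interpolation=2))
E
```

```text
clock: 14.3
eef_pos: [0.5565, -0.0717, 0.0383]
eef_rot: [[-0.0, -0.275, -0.962], [-0.0, -0.962, 0.275], [-1.0, 0.0, 0.0]]
ft_force: [0.5, -0.3, -0.2]
finger_gap: -0.0004
t 14.3 vise mm [ 25.5 -17.3] z 38.3 toolY ang in vise -89.98 F [ 0.51 -0.33 -0.22] T [ 0.081 -0.006 -0.011] gap -0.4 j [  9.2  28.8 -22.2   0.  -39.   64.8]
```

View pics/w13.png

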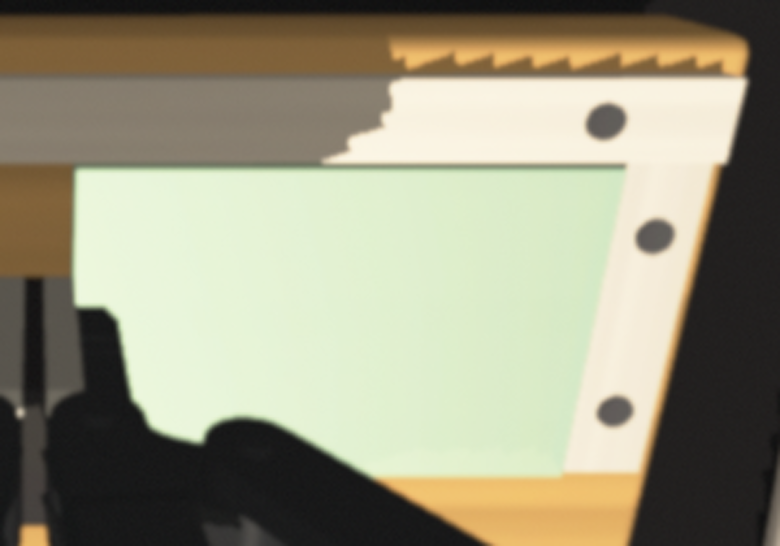

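```bash
python3 -m jog '[{"dx":0,"dy":0.0003,"dz":0,"twist":0},{"dx":0,"dy":0.0002,"dz":0,"twist":0},{"dx":0,"dy":0,"dz":0,"twist":0},{"dx":0,"dy":0,"dz":0,"twist":0},{"dx":0,"dy":0,"dz":0,"twist":0}]'
python3 -c "
from h import *
st()"
```

```text
clock: 14.85
eef_pos: [0.5564, -0.0719, 0.0383]
eef_rot: [[0.0, -0.275, -0.962], [0.0, -0.962, 0.275], [-1.0, -0.0, -0.0]]
ft_force: [0.3, 2.6, 0.2]
finger_gap: 0.0001
t 14.85 vise mm [ 25.5 -17.6] z 38.3 toolY ang in vise -89.98 F [0.32 2.64 0.16] T [ 0.744 -0.073  0.04 ] gap 0.1 j [  9.2  28.8 -22.2  -0.  -39.   64.9]
```

```bash
python3 -m jog '[{"dx":0,"dy":0.0002,"dz":0,"twist":0},{"dx":0,"dy":0,"dz":0,"twist":0},{"dx":0,"dy":-0.005,"dz":0,"twist":0},{"dx":-0.025,"dy":0,"dz":0,"twist":0},{"dx":-0.025,"dy":0,"dz":0,"twist":0}]'
python3 -m jog '[{"dx":0,"dy":0.009,"dz":0.023,"twist":0},{"dx":0,"dy":0.0095,"dz":0.024,"twist":0},{"dx":0,"dy":0,"dz":0,"twist":0},{"dx":0,"dy":0,"dz":0,"twist":0},{"dx":0,"dy":0,"dz":0,"twist":0}]'
python3 - <<'E'
from h import *
import cv2
s,R=st(); m=manip.camera_model("wrist"); np.savez("w14.npz",**m)
im=manip.camera("wrist"); cv2.imwrite("pics/w14.png",im[:,:,::-1])
E
```

```text
clock: 15.35
eef_pos: [0.5568, -0.0679, 0.0881]
eef_rot: [[-0.003, -0.275, -0.962], [-0.001, -0.962, 0.275], [-1.0, 0.002, 0.003]]
ft_force: [-0.1, -0.1, -0.2]
finger_gap: 0.0001
clock: 15.85
eef_pos: [0.5083, -0.0725, 0.0885]
eef_rot: [[0.001, -0.274, -0.962], [-0.0, -0.962, 0.274], [-1.0, 0.0, -0.001]]
ft_force: [0.5, -0.1, 0.3]
finger_gap: 0.0
t 15.85 vise mm [-20.6 -31.3] z 88.5 toolY ang in vise -89.96 F [ 0.5  -0.08  0.3 ] T [0.005 0.029 0.006] gap 0.0 j [ 10.   20.9 -26.4   0.  -42.6  64. ]
```

View pics/w14.png

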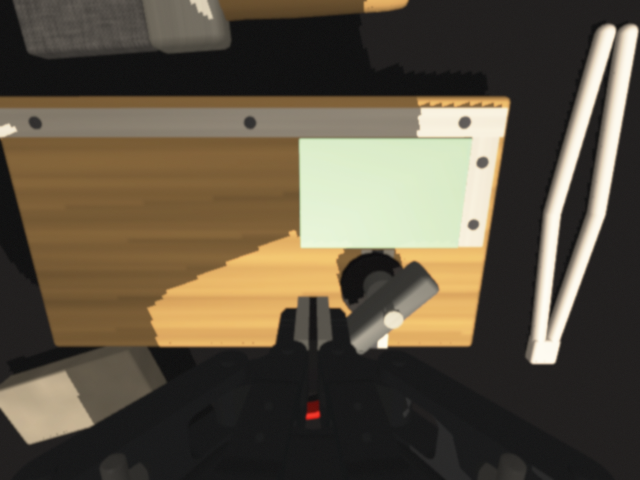

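Run:
```python
import cv2
a=cv2.imread("pics/w14.png")[90:360,280:520]; cv2.imwrite("pics/w14c.png",cv2.resize(a,None,fx=2.2*1.4,fy=2.2,interpolation=2)); cv2.imwrite("pics/w14c.png",cv2.resize(a,None,fx=2.2,fy=2.2,interpolation=2))
a=a[30:170]; cv2.imwrite("pics/w14d.png",cv2.resize(a,None,fx=3.3,fy=3.3,interpolation=2))
```

```text
(no output)
```

View pics/w14d.png

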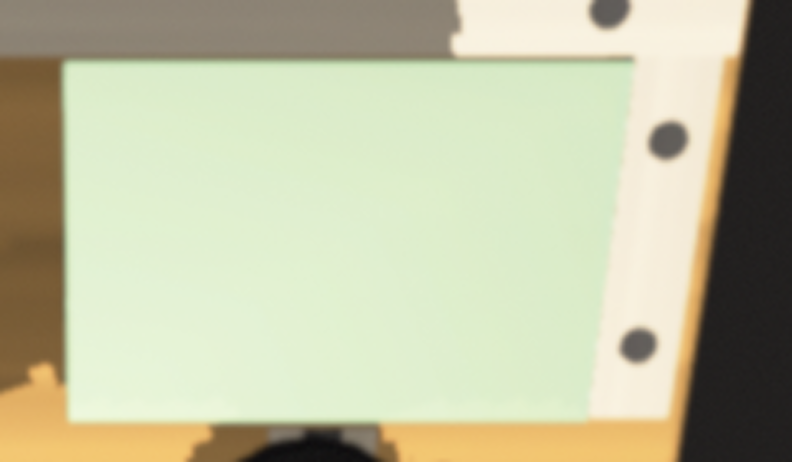

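View pics/w14c.png

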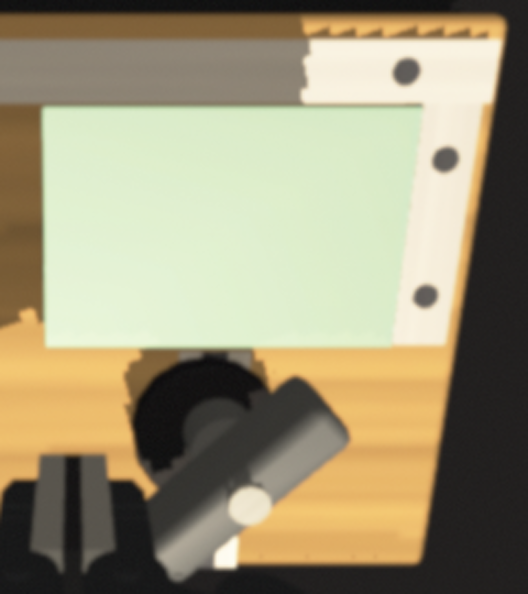

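Run:
```python
from h import *
m=dict(np.load("w2.npz")); C=lambda l:np.array(l)/1.8+[130,20]
m2=dict(np.load("w14.npz")); C2=lambda l:np.array(l)/2.2+[280,90]
for mm,f,L in ((m,C,[("cap",(583,362),.077),("A",(504,385),.051),("B",(604,297),.051),("D",(645,322),.075),("C",(535,415),.075)]),
  (m2,C2,[("cap",(249,505),.077),("A",(150,492),.051),("B",(292,378),.051),("D",(350,437),.075),("C",(185,578),.075)])):
    P={}
    for n,px,z in L: P[n]=w2v(ray(mm,f([px])[0],z))*1e3; print(n,np.round(P[n],1))
    for a,b in (("A","B"),("C","D")):
        d=P[a]-P[b]; print(a,b,"theta",np.arctan2(d[1],-d[0]))
# slot line centre in w14 and disc
```

```text
cap [-24.7 -69.9]
A [-40.5 -50.7]
B [ -6.  -85.4]
D [-11.  -90.3]
C [-44.8 -55.9]
A B theta 0.7884608971663711
C D theta 0.7944566547881737
cap [-25.9 -69.7]
A [-37.2 -51.3]
B [ -6.5 -84.3]
D [-10.8 -90.4]
C [-45.6 -57.2]
A B theta 0.8221114405660439
C D theta 0.7625099164666994
```

```bash
python3 -m jog '[{"dx":-0.015,"dy":0.019,"dz":0.0025,"twist":0},{"dx":0,"dy":0.0195,"dz":0.0022,"twist":0},{"dx":0,"dy":0,"dz":0,"twist":8.5},{"dx":0,"dy":0,"dz":0,"twist":8.5},{"dx":0,"dy":0,"dz":0,"twist":8.5}]' 0.5 20
python3 -m jog '[{"dx":0,"dy":0,"dz":0,"twist":8.5},{"dx":0,"dy":0,"dz":0,"twist":8.5},{"dx":0,"dy":0,"dz":0,"twist":2.5},{"dx":0,"dy":0,"dz":0,"twist":0},{"dx":0,"dy":0,"dz":0,"twist":0}]'
python3 - <<'E'
from h import *
import cv2
s,R=st(); print(R.T@(np.r_[v2w(-.0253,-.0698),.062]-s["eef_pos"])); m=manip.camera_model("wrist"); np.savez("w15.npz",**m)
im=manip.camera("wrist"); cv2.imwrite("pics/w15.png",im[:,:,::-1])
im=manip.camera("side"); cv2.imwrite("pics/s2.png",cv2.resize(im[210:365,270:450,::-1],None,fx=4,fy=3.8,interpolation=2))
E
```

```text
clock: 16.4
eef_pos: [0.493, -0.1083, 0.1032]
eef_rot: [[0.0, -0.667, -0.745], [-0.0, -0.745, 0.667], [-1.0, 0.0, -0.0]]
ft_force: [0.1, 1.3, 0.1]
finger_gap: 0.0427
clock: 16.9
eef_pos: [0.4927, -0.1081, 0.1031]
eef_rot: [[-0.0, -0.874, -0.487], [-0.0, -0.487, 0.874], [-1.0, 0.0, -0.0]]
ft_force: [0.1, -0.4, 0.1]
finger_gap: 0.0425
t 16.9 vise mm [-25.8 -69.9] z 103.1 toolY ang in vise -134.92 F [ 0.13 -0.44  0.1 ] T [-0.041 -0.005 -0.003] gap 42.5 j [  6.1  19.  -26.7   0.  -44.3  23. ]
[ 0.04113745 -0.00039688 -0.00024807]
```

View pics/w15.png

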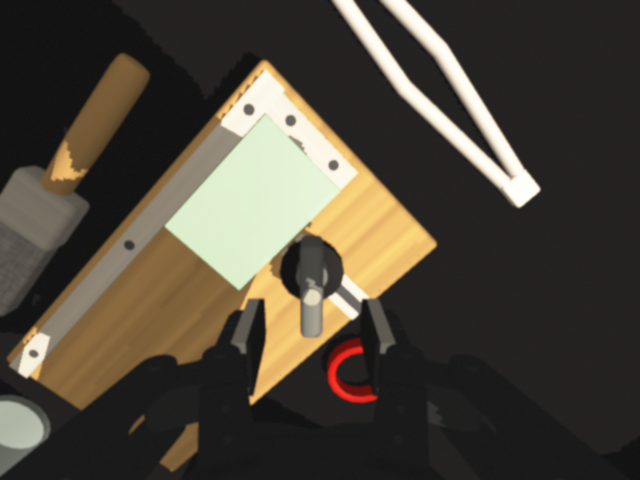

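View pics/s2.png

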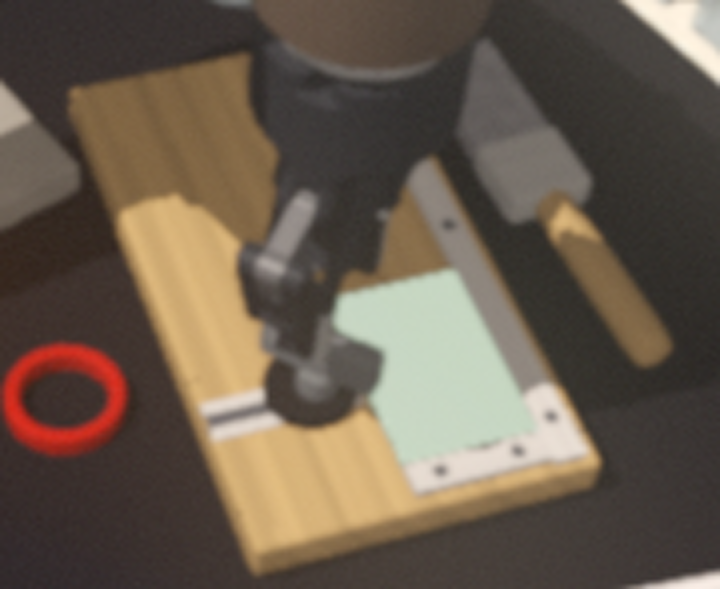

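Run:
```python
import cv2
a=cv2.imread("pics/w15.png")[50:320,150:390]; cv2.imwrite("pics/w15c.png",cv2.resize(a,None,fx=2.2,fy=2.2,interpolation=2))
```

```text
(no output)
```

View pics/w15c.png

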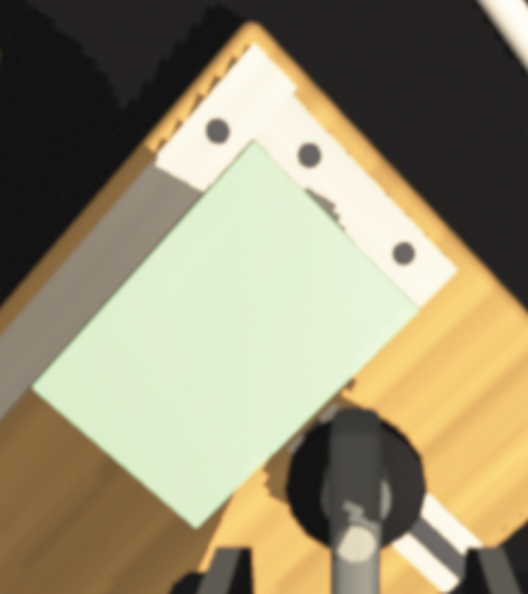

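```bash
python3 -m jog '[{"dx":0.015,"dy":0,"dz":0,"twist":0},{"dx":0.015,"dy":0,"dz":0,"twist":0},{"dx":0.008,"dy":0,"dz":0,"twist":0},{"dx":0.003,"dy":0,"dz":0,"twist":0},{"dx":0,"dy":0,"dz":0,"twist":0}]'
python3 -c "
from h import *
st()"
python3 -m jog '[{"dx":0,"dy":0,"dz":0,"twist":0},{"dx":0,"dy":0,"dz":0,"twist":0},{"dx":0,"dy":0,"dz":0,"twist":0},{"dx":0,"dy":0,"dz":0,"twist":0},{"dx":0,"dy":0,"dz":0,"twist":0}]' 0 25
python3 - <<'E'
from h import *
import cv2
s,R=st()
im=manip.camera("wrist"); cv2.imwrite("pics/w16.png",im[:,:,::-1])
E
```

```text
clock: 17.5
eef_pos: [0.4923, -0.1081, 0.0621]
eef_rot: [[-0.001, -0.874, -0.486], [-0.0, -0.486, 0.874], [-1.0, 0.001, 0.0]]
ft_force: [-0.1, 0.3, 1.0]
finger_gap: 0.0428
t 17.5 vise mm [-26.1 -70. ] z 62.1 toolY ang in vise -134.96 F [-0.05  0.29  1.  ] T [ 0.021  0.023 -0.027] gap 42.8 j [  6.1  22.5 -29.1   0.  -38.4  23. ]
clock: 18.0
eef_pos: [0.4933, -0.1078, 0.063]
eef_rot: [[0.002, -0.874, -0.486], [0.0, -0.486, 0.874], [-1.0, -0.002, -0.001]]
ft_force: [0.6, 3.2, 2.8]
finger_gap: 0.0119
t 18.0 vise mm [-25.2 -69.4] z 63.0 toolY ang in vise -134.95 F [0.59 3.17 2.77] T [ 0.777 -0.286  0.03 ] gap 11.9 j [  6.1  22.4 -29.    0.  -38.4  23. ]
```

View pics/w16.png

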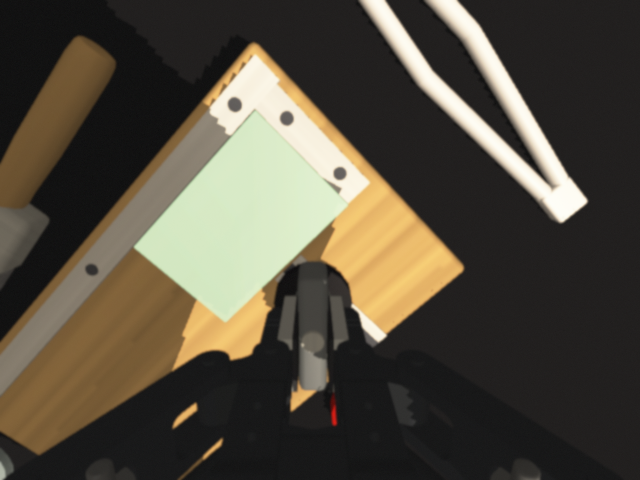

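```bash
python3 -m jog '[{"dx":0,"dy":0,"dz":0,"twist":4},{"dx":0,"dy":0,"dz":0,"twist":4},{"dx":0,"dy":0,"dz":0,"twist":4},{"dx":0,"dy":0,"dz":0,"twist":4},{"dx":0,"dy":0,"dz":0,"twist":4}]'
python3 -c "
from h import *
st()"
python3 -m jog '[{"dx":0,"dy":0,"dz":0,"twist":4},{"dx":0,"dy":0,"dz":0,"twist":4},{"dx":0,"dy":0,"dz":0,"twist":4},{"dx":0,"dy":0,"dz":0,"twist":2},{"dx":0,"dy":0,"dz":0,"twist":1}]'
python3 - <<'E'
from h import *
s,R=st()
E
```

```text
clock: 18.55
eef_pos: [0.4932, -0.1079, 0.063]
eef_rot: [[0.002, -0.988, -0.155], [0.0, -0.155, 0.988], [-1.0, -0.002, -0.0]]
ft_force: [1.0, 3.3, 3.7]
finger_gap: 0.0113
t 18.55 vise mm [-25.3 -69.5] z 63.0 toolY ang in vise -155.09 F [1.   3.32 3.7 ] T [ 0.919 -0.141  0.039] gap 11.3 j [  6.1  22.4 -29.    0.  -38.4   2.8]
clock: 19.05
eef_pos: [0.4931, -0.1079, 0.063]
eef_rot: [[0.002, -0.995, 0.104], [0.0, 0.104, 0.995], [-1.0, -0.002, 0.0]]
ft_force: [1.2, 4.1, 5.5]
finger_gap: 0.0112
t 19.05 vise mm [-25.4 -69.5] z 63.0 toolY ang in vise -169.98 F [1.21 4.06 5.54] T [ 0.994 -0.132  0.035] gap 11.2 j [  6.1  22.4 -29.1   0.  -38.4 -12.1]
```

```bash
cat >> h.py <<'E'
def avg(n=5):
    T=[];J=[];F=[]
    for i in range(n):
        manip.camera("wrist"); s=manip.sense(); T.append(s["torque"][2]); J.append(s["joint_torque"][5]); F.append(s["ft_force"])
    R=np.array(s["eef_rot"]); a=np.degrees(np.arctan2(R[1,1],R[0,1])-V[2]); 
    print("t",round(s["clock"],2),"Tz",np.round(np.mean(T),3),np.round(np.std(T),3),"J6",np.round(np.mean(J),3),"F",np.round(np.mean(F,0),2),"theta",round(np.radians((45-(a+90))%360),3) if 0 else round(0.785+np.radians((-134.95-a)%360),3),"pos",np.round(w2v(s["eef_pos"])*1e3,2))
E
python3 -c "
from h import *
avg(4)"
python3 -m jog '[{"dx":0,"dy":0,"dz":0,"twist":2},{"dx":0,"dy":0,"dz":0,"twist":2},{"dx":0,"dy":0,"dz":0,"twist":1},{"dx":0,"dy":0,"dz":0,"twist":0},{"dx":0,"dy":0,"dz":0,"twist":0}]'
python3 -c "
from h import *
avg(4)"
```

```text
t 19.25 Tz -0.045 0.039 J6 -0.001 F [0.86 3.47 5.73] theta 1.396 pos [-25.4  -69.53]
clock: 19.75
eef_pos: [0.4931, -0.1078, 0.063]
eef_rot: [[0.002, -0.982, 0.189], [0.0, 0.189, 0.982], [-1.0, -0.002, 0.001]]
ft_force: [0.6, 3.1, 6.1]
finger_gap: 0.0113
t 19.95 Tz -0.048 0.014 J6 0.036 F [1.18 4.01 5.83] theta 1.483 pos [-25.41 -69.53]
```

```bash
python3 -m jog '[{"dx":0,"dy":0,"dz":0,"twist":1},{"dx":0,"dy":0,"dz":0,"twist":1},{"dx":0,"dy":0,"dz":0,"twist":1},{"dx":0,"dy":0,"dz":0,"twist":1},{"dx":0,"dy":0,"dz":0,"twist":1}]'
python3 -c "
from h import *
st();avg(4)"
python3 -m jog '[{"dx":0,"dy":0,"dz":0,"twist":1},{"dx":0,"dy":0,"dz":0,"twist":1},{"dx":0,"dy":0,"dz":0,"twist":1},{"dx":0,"dy":0,"dz":0,"twist":1},{"dx":0,"dy":0,"dz":0,"twist":1}]'
python3 -c "
from h import *
st();avg(4)"
```

```text
clock: 20.45
eef_pos: [0.4931, -0.1078, 0.063]
eef_rot: [[0.002, -0.962, 0.275], [0.0, 0.275, 0.962], [-1.0, -0.002, 0.001]]
ft_force: [1.0, 3.2, 6.5]
finger_gap: 0.0115
t 20.45 vise mm [-25.5 -69.5] z 63.0 toolY ang in vise -179.97 F [1.04 3.17 6.54] T [ 1.108 -0.143  0.098] gap 11.5 j [  6.1  22.4 -29.1   0.  -38.4 -22.1]
t 20.65 Tz -0.02 0.039 J6 -0.006 F [1.01 3.19 5.64] theta 1.57 pos [-25.46 -69.52]
clock: 21.15
eef_pos: [0.4931, -0.1078, 0.063]
eef_rot: [[0.002, -0.934, 0.357], [0.0, 0.357, 0.934], [-1.0, -0.002, 0.001]]
ft_force: [0.1, 4.5, 5.8]
finger_gap: 0.0114
t 21.15 vise mm [-25.5 -69.5] z 63.0 toolY ang in vise 175.03 F [0.14 4.52 5.84] T [ 1.112 -0.104  0.113] gap 11.4 j [  6.1  22.4 -29.1   0.  -38.4 -27.1]
t 21.35 Tz -0.034 0.03 J6 -0.006 F [0.61 3.76 5.8 ] theta 1.658 pos [-25.47 -69.53]
```

```bash
python3 -m jog '[{"dx":0,"dy":0,"dz":0,"twist":0.6},{"dx":0,"dy":0,"dz":0,"twist":0.6},{"dx":0,"dy":0,"dz":0,"twist":0.6},{"dx":0,"dy":0,"dz":0,"twist":0.6},{"dx":0,"dy":0,"dz":0,"twist":0.6}]'
python3 -c "
from h import *
st();avg(3)"
python3 -m jog '[{"dx":0,"dy":0,"dz":0,"twist":0.6},{"dx":0,"dy":0,"dz":0,"twist":0.6},{"dx":0,"dy":0,"dz":0,"twist":0.6},{"dx":0,"dy":0,"dz":0,"twist":0.6},{"dx":0,"dy":0,"dz":0,"twist":0.6}]'
python3 -c "
from h import *
st();avg(3)"
```

```text
clock: 21.85
eef_pos: [0.4931, -0.1078, 0.063]
eef_rot: [[0.002, -0.914, 0.405], [0.0, 0.405, 0.914], [-1.0, -0.002, 0.001]]
ft_force: [0.6, 5.1, 6.1]
finger_gap: 0.0115
t 21.85 vise mm [-25.5 -69.5] z 63.0 toolY ang in vise 172.05 F [0.64 5.05 6.09] T [ 1.105 -0.048  0.04 ] gap 11.5 j [  6.1  22.4 -29.1   0.  -38.4 -30. ]
t 22.0 Tz 0.023 0.023 J6 -0.029 F [1.   4.26 6.02] theta 1.71 pos [-25.51 -69.52]
clock: 22.5
eef_pos: [0.4931, -0.1078, 0.063]
eef_rot: [[0.002, -0.892, 0.453], [0.0, 0.453, 0.892], [-1.0, -0.001, 0.001]]
ft_force: [0.9, 4.1, 5.8]
finger_gap: 0.0114
t 22.5 vise mm [-25.5 -69.5] z 63.0 toolY ang in vise 169.05 F [0.92 4.11 5.8 ] T [ 1.208 -0.036  0.068] gap 11.4 j [  6.1  22.4 -29.1   0.  -38.4 -33.1]
t 22.65 Tz 0.026 0.017 J6 -0.028 F [0.44 3.87 5.85] theta 1.762 pos [-25.5  -69.53]
```

```bash
python3 -m jog '[{"dx":0,"dy":0,"dz":0,"twist":0.6},{"dx":0,"dy":0,"dz":0,"twist":0.6},{"dx":0,"dy":0,"dz":0,"twist":0.6},{"dx":0,"dy":0,"dz":0,"twist":0.6},{"dx":0,"dy":0,"dz":0,"twist":0.6}]'
python3 -c "
from h import *
st();avg(3)"
```

```text
clock: 23.15
eef_pos: [0.4931, -0.1078, 0.063]
eef_rot: [[0.002, -0.867, 0.499], [0.0, 0.499, 0.867], [-1.0, -0.001, 0.001]]
ft_force: [1.4, 4.3, 5.7]
finger_gap: 0.0111
t 23.15 vise mm [-25.5 -69.5] z 63.0 toolY ang in vise 166.05 F [1.39 4.34 5.73] T [ 1.177 -0.055  0.059] gap 11.1 j [  6.1  22.4 -29.1   0.  -38.4 -36. ]
t 23.3 Tz -0.015 0.03 J6 -0.028 F [0.79 3.79 5.99] theta 1.815 pos [-25.52 -69.5 ]
```

```bash
python3 -m jog '[{"dx":0,"dy":0,"dz":0,"twist":0.6},{"dx":0,"dy":0,"dz":0,"twist":0.6},{"dx":0,"dy":0,"dz":0,"twist":0.6},{"dx":0,"dy":0,"dz":0,"twist":0.6},{"dx":0,"dy":0,"dz":0,"twist":0.6}]'
python3 -c "
from h import *
st();avg(3)"
```

```text
clock: 23.8
eef_pos: [0.493, -0.1078, 0.063]
eef_rot: [[0.002, -0.839, 0.544], [0.0, 0.544, 0.839], [-1.0, -0.001, 0.001]]
ft_force: [0.1, 3.6, 5.7]
finger_gap: 0.011
t 23.8 vise mm [-25.5 -69.5] z 63.0 toolY ang in vise 163.05 F [0.05 3.57 5.74] T [ 1.223 -0.066  0.124] gap 11.0 j [  6.1  22.4 -29.1   0.  -38.4 -39. ]
t 23.95 Tz 0.026 0.006 J6 -0.037 F [0.95 3.88 5.47] theta 1.867 pos [-25.57 -69.52]
```

```bash
python3 -m jog '[{"dx":0,"dy":0,"dz":0,"twist":0.4},{"dx":0,"dy":0,"dz":0,"twist":0.4},{"dx":0,"dy":0,"dz":0,"twist":0.4},{"dx":0,"dy":0,"dz":0,"twist":0.4},{"dx":0,"dy":0,"dz":0,"twist":0.4}]'
python3 - <<'E'
from h import *
import cv2
st();avg(2); im=manip.camera("wrist"); cv2.imwrite("pics/w17.png",im[:,:,::-1]); cv2.imwrite("pics/w17c.png",cv2.resize(im[50:350,150:450,::-1],None,fx=2,fy=2,interpolation=2))
E
```

```text
clock: 24.45
eef_pos: [0.493, -0.1078, 0.063]
eef_rot: [[0.002, -0.82, 0.572], [0.0, 0.572, 0.82], [-1.0, -0.001, 0.001]]
ft_force: [1.5, 4.4, 5.8]
finger_gap: 0.0113
t 24.45 vise mm [-25.5 -69.5] z 63.0 toolY ang in vise 161.06 F [1.5  4.42 5.79] T [ 1.202 -0.015  0.139] gap 11.3 j [  6.1  22.4 -29.1  -0.  -38.4 -41. ]
t 24.55 Tz 0.058 0.01 J6 -0.06 F [0.58 4.2  6.07] theta 1.902 pos [-25.53 -69.52]
```

View pics/w17.png

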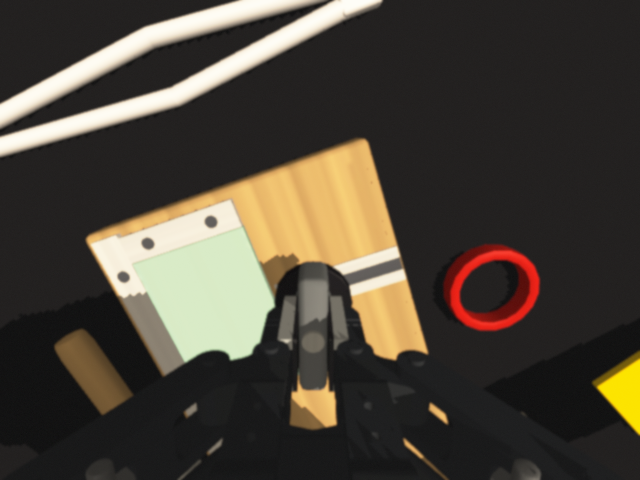

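```bash
python3 -m jog '[{"dx":0,"dy":0,"dz":0,"twist":0.3},{"dx":0,"dy":0,"dz":0,"twist":0.3},{"dx":0,"dy":0,"dz":0,"twist":0.3},{"dx":0,"dy":0,"dz":0,"twist":0.3},{"dx":0,"dy":0,"dz":0,"twist":0.3}]'
python3 -c "
from h import *
st();avg(4)"
```

```text
clock: 25.1
eef_pos: [0.493, -0.1078, 0.063]
eef_rot: [[0.002, -0.805, 0.594], [0.0, 0.594, 0.805], [-1.0, -0.001, 0.001]]
ft_force: [0.0, 4.4, 5.4]
finger_gap: 0.0114
t 25.1 vise mm [-25.6 -69.5] z 63.0 toolY ang in vise 159.56 F [0.02 4.39 5.38] T [ 1.215 -0.083  0.073] gap 11.4 j [  6.1  22.4 -29.1  -0.  -38.4 -42.5]
t 25.3 Tz 0.051 0.026 J6 -0.051 F [0.29 3.7  6.08] theta 1.928 pos [-25.57 -69.5 ]
```

```bash
python3 -m jog '[{"dx":0,"dy":0,"dz":0,"twist":0.4},{"dx":0,"dy":0,"dz":0,"twist":0.4},{"dx":0,"dy":0,"dz":0,"twist":0.4},{"dx":0,"dy":0,"dz":0,"twist":0.4},{"dx":0,"dy":0,"dz":0,"twist":0.4}]'
python3 -c "
from h import *
st();avg(4)"
```

```text
clock: 25.8
eef_pos: [0.493, -0.1078, 0.063]
eef_rot: [[0.002, -0.784, 0.621], [0.0, 0.621, 0.784], [-1.0, -0.001, 0.001]]
ft_force: [1.2, 4.4, 5.4]
finger_gap: 0.0113
t 25.8 vise mm [-25.6 -69.5] z 63.0 toolY ang in vise 157.56 F [1.25 4.4  5.44] T [ 1.239 -0.062  0.105] gap 11.3 j [  6.1  22.4 -29.1  -0.  -38.4 -44.5]
t 26.0 Tz 0.074 0.017 J6 -0.047 F [0.69 4.34 5.59] theta 1.963 pos [-25.54 -69.49]
```

```bash
python3 -m jog '[{"dx":0,"dy":0,"dz":0,"twist":0.4},{"dx":0,"dy":0,"dz":0,"twist":0.4},{"dx":0,"dy":0,"dz":0,"twist":0.4},{"dx":0,"dy":0,"dz":0,"twist":0.4},{"dx":0,"dy":0,"dz":0,"twist":0.4}]'
python3 -c "
from h import *
st();avg(4)"
```

```text
clock: 26.5
eef_pos: [0.493, -0.1078, 0.063]
eef_rot: [[0.002, -0.761, 0.648], [0.0, 0.648, 0.761], [-1.0, -0.001, 0.001]]
ft_force: [0.4, 4.2, 6.7]
finger_gap: 0.0113
t 26.5 vise mm [-25.6 -69.5] z 63.0 toolY ang in vise 155.56 F [0.36 4.2  6.66] T [1.255e+00 1.000e-03 1.110e-01] gap 11.3 j [  6.1  22.4 -29.1  -0.  -38.4 -46.5]
t 26.7 Tz 0.032 0.036 J6 -0.048 F [0.66 4.53 5.71] theta 1.998 pos [-25.56 -69.48]
```

```bash
python3 -m jog '[{"dx":0,"dy":0,"dz":0,"twist":0.4},{"dx":0,"dy":0,"dz":0,"twist":0.4},{"dx":0,"dy":0,"dz":0,"twist":0.4},{"dx":0,"dy":0,"dz":0,"twist":0.4},{"dx":0,"dy":0,"dz":0,"twist":0.4}]'
python3 -c "
from h import *
st();avg(4)"
```

```text
clock: 27.2
eef_pos: [0.493, -0.1078, 0.063]
eef_rot: [[0.002, -0.738, 0.674], [0.0, 0.674, 0.738], [-1.0, -0.001, 0.001]]
ft_force: [1.1, 4.5, 5.9]
finger_gap: 0.011
t 27.2 vise mm [-25.6 -69.5] z 63.0 toolY ang in vise 153.56 F [1.07 4.45 5.91] T [ 1.315 -0.047  0.052] gap 11.0 j [  6.1  22.4 -29.1  -0.  -38.4 -48.5]
t 27.4 Tz 0.017 0.033 J6 -0.046 F [1.   4.35 5.52] theta 2.033 pos [-25.58 -69.49]
```

```bash
python3 -m jog '[{"dx":0,"dy":0,"dz":0,"twist":0.4},{"dx":0,"dy":0,"dz":0,"twist":0.4},{"dx":0,"dy":0,"dz":0,"twist":0.4},{"dx":0,"dy":0,"dz":0,"twist":0.4},{"dx":0,"dy":0,"dz":0,"twist":0.4}]'
python3 -c "
from h import *
st();avg(4)"
```

```text
clock: 27.9
eef_pos: [0.493, -0.1078, 0.063]
eef_rot: [[0.002, -0.714, 0.7], [0.0, 0.7, 0.714], [-1.0, -0.001, 0.001]]
ft_force: [0.8, 4.4, 5.9]
finger_gap: 0.0115
t 27.9 vise mm [-25.6 -69.5] z 63.0 toolY ang in vise 151.56 F [0.83 4.44 5.9 ] T [1.276 0.013 0.117] gap 11.5 j [  6.1  22.4 -29.1  -0.  -38.4 -50.5]
t 28.1 Tz 0.055 0.024 J6 -0.048 F [0.43 4.55 5.81] theta 2.068 pos [-25.59 -69.48]
```

```bash
python3 -m jog '[{"dx":0,"dy":0,"dz":0,"twist":0.3},{"dx":0,"dy":0,"dz":0,"twist":0.3},{"dx":0,"dy":0,"dz":0,"twist":0.3},{"dx":0,"dy":0,"dz":0,"twist":0.3},{"dx":0,"dy":0,"dz":0,"twist":0.3}]'
python3 - <<'E'
from h import *
import cv2
st();avg(4); im=manip.camera("wrist"); cv2.imwrite("pics/w18c.png",cv2.resize(im[170:400,60:360,::-1],None,fx=2.5,fy=2.5,interpolation=2))
E
```

```text
clock: 28.6
eef_pos: [0.493, -0.1078, 0.063]
eef_rot: [[0.002, -0.696, 0.718], [0.0, 0.718, 0.696], [-1.0, -0.001, 0.001]]
ft_force: [1.1, 4.6, 5.9]
finger_gap: 0.0115
t 28.6 vise mm [-25.6 -69.5] z 63.0 toolY ang in vise 150.06 F [1.06 4.56 5.89] T [ 1.292 -0.007  0.076] gap 11.5 j [  6.1  22.4 -29.1  -0.  -38.4 -52. ]
t 28.8 Tz 0.049 0.036 J6 -0.06 F [0.58 4.65 5.87] theta 2.094 pos [-25.58 -69.47]
```

View pics/w18c.png

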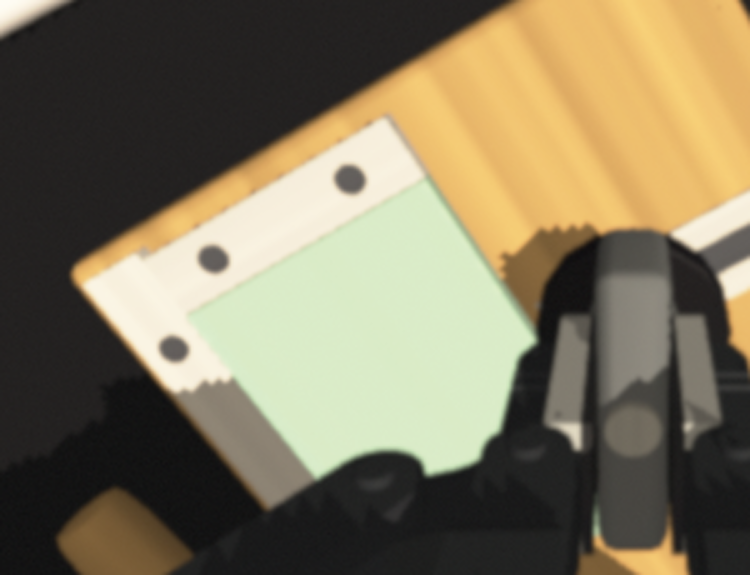

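```bash
python3 -m jog '[{"dx":0,"dy":0,"dz":0,"twist":0.4},{"dx":0,"dy":0,"dz":0,"twist":0.4},{"dx":0,"dy":0,"dz":0,"twist":0.4},{"dx":0,"dy":0,"dz":0,"twist":0.3},{"dx":0,"dy":0,"dz":0,"twist":0.3}]'
python3 - <<'E'
from h import *
st();avg(4)
E
```

```text
clock: 29.35
eef_pos: [0.4929, -0.1077, 0.063]
eef_rot: [[0.002, -0.673, 0.74], [0.0, 0.74, 0.673], [-1.0, -0.001, 0.001]]
ft_force: [0.7, 5.1, 6.3]
finger_gap: 0.0113
t 29.35 vise mm [-25.6 -69.5] z 63.0 toolY ang in vise 148.27 F [0.74 5.06 6.25] T [1.358 0.026 0.128] gap 11.3 j [  6.1  22.4 -29.1  -0.  -38.4 -53.8]
t 29.55 Tz 0.079 0.027 J6 -0.089 F [0.33 5.   6.08] theta 2.125 pos [-25.64 -69.48]
```

```bash
python3 -m jog '[{"dx":0,"dy":0,"dz":0,"twist":0.25},{"dx":0,"dy":0,"dz":0,"twist":0.25},{"dx":0,"dy":0,"dz":0,"twist":0.25},{"dx":0,"dy":0,"dz":0,"twist":0.25},{"dx":0,"dy":0,"dz":0,"twist":0.2}]'
python3 - <<'E'
from h import *
st();avg(4)
E
```

```text
clock: 30.05
eef_pos: [0.4929, -0.1077, 0.063]
eef_rot: [[0.002, -0.658, 0.753], [0.0, 0.753, 0.658], [-1.0, -0.001, 0.001]]
ft_force: [0.9, 5.2, 5.6]
finger_gap: 0.0112
t 30.05 vise mm [-25.6 -69.5] z 63.0 toolY ang in vise 147.08 F [0.9  5.23 5.61] T [1.385 0.024 0.148] gap 11.2 j [  6.1  22.4 -29.1  -0.  -38.4 -55. ]
t 30.25 Tz 0.098 0.015 J6 -0.114 F [0.4  4.33 5.99] theta 2.146 pos [-25.63 -69.47]
```

```bash
python3 -m jog '[{"dx":0,"dy":0,"dz":0,"twist":0.25},{"dx":0,"dy":0,"dz":0,"twist":0.25},{"dx":0,"dy":0,"dz":0,"twist":0.25},{"dx":0,"dy":0,"dz":0,"twist":0.25},{"dx":0,"dy":0,"dz":0,"twist":0.2}]'
python3 - <<'E'
from h import *
st();avg(4)
E
```

```text
clock: 30.75
eef_pos: [0.4929, -0.1077, 0.063]
eef_rot: [[0.001, -0.642, 0.767], [0.0, 0.767, 0.642], [-1.0, -0.001, 0.001]]
ft_force: [0.7, 4.5, 6.6]
finger_gap: 0.0114
t 30.75 vise mm [-25.6 -69.5] z 63.0 toolY ang in vise 145.89 F [0.69 4.5  6.56] T [1.392 0.006 0.158] gap 11.4 j [  6.1  22.4 -29.1  -0.  -38.4 -56.2]
t 30.95 Tz 0.163 0.045 J6 -0.137 F [0.13 4.55 6.11] theta 2.167 pos [-25.64 -69.46]
```

```bash
python3 -m jog '[{"dx":0,"dy":0,"dz":0,"twist":0.25},{"dx":0,"dy":0,"dz":0,"twist":0.25},{"dx":0,"dy":0,"dz":0,"twist":0.25},{"dx":0,"dy":0,"dz":0,"twist":0.25},{"dx":0,"dy":0,"dz":0,"twist":0.2}]'
python3 - <<'E'
from h import *
st();avg(5)
E
```

```text
clock: 31.45
eef_pos: [0.4929, -0.1077, 0.063]
eef_rot: [[0.001, -0.626, 0.78], [0.0, 0.78, 0.626], [-1.0, -0.001, 0.001]]
ft_force: [0.7, 4.7, 6.7]
finger_gap: 0.0115
t 31.45 vise mm [-25.7 -69.5] z 63.0 toolY ang in vise 144.69 F [0.73 4.74 6.73] T [1.401 0.012 0.201] gap 11.5 j [  6.1  22.4 -29.1  -0.  -38.4 -57.4]
t 31.7 Tz 0.153 0.03 J6 -0.155 F [0.58 4.66 6.49] theta 2.188 pos [-25.64 -69.45]
```

```bash
python3 -m jog '[{"dx":0,"dy":0,"dz":0,"twist":0.3},{"dx":0,"dy":0,"dz":0,"twist":0.3},{"dx":0,"dy":0,"dz":0,"twist":0.3},{"dx":0,"dy":0,"dz":0,"twist":0.3},{"dx":0,"dy":0,"dz":0,"twist":0.3}]'
python3 - <<'E'
from h import *
st();avg(5)
E
```

```text
clock: 32.2
eef_pos: [0.4929, -0.1077, 0.063]
eef_rot: [[0.001, -0.605, 0.796], [0.0, 0.796, 0.605], [-1.0, -0.001, 0.001]]
ft_force: [0.3, 4.2, 6.1]
finger_gap: 0.0114
t 32.2 vise mm [-25.7 -69.4] z 63.0 toolY ang in vise 143.2 F [0.28 4.22 6.08] T [1.336 0.069 0.149] gap 11.4 j [  6.1  22.4 -29.1  -0.  -38.4 -58.9]
t 32.45 Tz 0.156 0.028 J6 -0.158 F [-0.01  4.33  6.25] theta 2.214 pos [-25.66 -69.45]
```

```bash
python3 -m jog '[{"dx":0,"dy":0,"dz":0,"twist":0.3},{"dx":0,"dy":0,"dz":0,"twist":0.3},{"dx":0,"dy":0,"dz":0,"twist":0.3},{"dx":0,"dy":0,"dz":0,"twist":0.2},{"dx":0,"dy":0,"dz":0,"twist":0.2}]'
python3 - <<'E'
from h import *
import cv2
st();avg(5); im=manip.camera("wrist"); cv2.imwrite("pics/w19c.png",cv2.resize(im[170:400,100:400,::-1],None,fx=2.5,fy=2.5,interpolation=2))
E
```

```text
clock: 32.95
eef_pos: [0.4929, -0.1077, 0.063]
eef_rot: [[0.001, -0.587, 0.81], [0.0, 0.81, 0.587], [-1.0, -0.001, 0.001]]
ft_force: [-0.5, 4.7, 6.3]
finger_gap: 0.011
t 32.95 vise mm [-25.7 -69.4] z 63.0 toolY ang in vise 141.9 F [-0.5   4.67  6.32] T [1.464 0.065 0.251] gap 11.0 j [  6.1  22.4 -29.1  -0.  -38.4 -60.2]
t 33.2 Tz 0.169 0.019 J6 -0.189 F [0.08 4.74 6.16] theta 2.236 pos [-25.67 -69.42]
```

View pics/w19c.png

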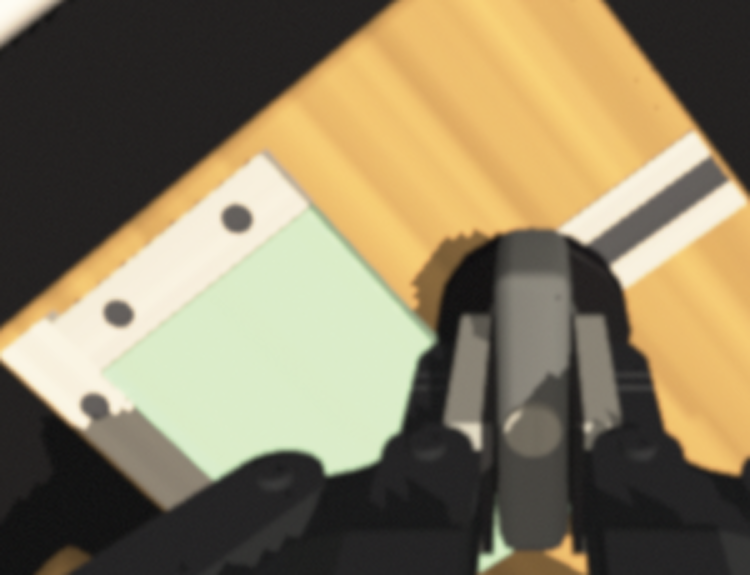

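```bash
python3 -m jog '[{"dx":0,"dy":0,"dz":0,"twist":0.3},{"dx":0,"dy":0,"dz":0,"twist":0.3},{"dx":0,"dy":0,"dz":0,"twist":0.3},{"dx":0,"dy":0,"dz":0,"twist":0},{"dx":0,"dy":0,"dz":0,"twist":0}]'
python3 - <<'E'
from h import *
st();avg(8)
E
```

```text
clock: 33.75
eef_pos: [0.4929, -0.1077, 0.063]
eef_rot: [[0.001, -0.574, 0.819], [0.0, 0.819, 0.574], [-1.0, -0.001, 0.001]]
ft_force: [0.7, 5.0, 5.8]
finger_gap: 0.0114
t 33.75 vise mm [-25.7 -69.4] z 63.0 toolY ang in vise 141.01 F [0.71 4.99 5.8 ] T [1.494 0.025 0.249] gap 11.4 j [  6.1  22.4 -29.1  -0.  -38.4 -61.1]
t 34.15 Tz 0.21 0.023 J6 -0.225 F [0.27 5.17 6.44] theta 2.252 pos [-25.68 -69.4 ]
```

```bash
python3 -m jog '[{"dx":0,"dy":0,"dz":0,"twist":0},{"dx":0,"dy":0,"dz":0,"twist":0},{"dx":0,"dy":0,"dz":0,"twist":0},{"dx":0,"dy":0,"dz":0,"twist":0},{"dx":0,"dy":0,"dz":0,"twist":0}]' 0.4
python3 -m jog '[{"dx":-0.02,"dy":0,"dz":0,"twist":0},{"dx":-0.03,"dy":0,"dz":0,"twist":0},{"dx":-0.04,"dy":0,"dz":0,"twist":0},{"dx":-0.03,"dy":0,"dz":0,"twist":0},{"dx":0,"dy":0,"dz":0,"twist":0}]'
python3 -m jog '[{"dx":0,"dy":0,"dz":0.03,"twist":0},{"dx":0,"dy":0,"dz":-0.03,"twist":0},{"dx":0,"dy":0,"dz":0,"twist":0},{"dx":0,"dy":0,"dz":0,"twist":0},{"dx":0,"dy":0,"dz":0,"twist":0}]'
python3 - <<'E'
from h import *
import cv2
st(); m=manip.camera_model("wrist"); np.savez("w20.npz",**m); im=manip.camera("wrist"); cv2.imwrite("pics/w20.png",im[:,:,::-1])
im=manip.camera("side"); cv2.imwrite("pics/s3.png",cv2.resize(im[210:365,270:450,::-1],None,fx=4,fy=3.8,interpolation=2))
im=manip.camera("scene"); cv2.imwrite("pics/sc3.png",im[:,:,::-1])
E
```

```text
clock: 34.65
eef_pos: [0.492, -0.1083, 0.0621]
eef_rot: [[-0.001, -0.573, 0.82], [-0.0, 0.82, 0.573], [-1.0, 0.0, -0.001]]
ft_force: [-0.2, -0.2, 0.5]
finger_gap: 0.0344
clock: 35.15
eef_pos: [0.4951, -0.1083, 0.187]
eef_rot: [[0.01, -0.574, 0.819], [-0.0, 0.819, 0.574], [-1.0, -0.006, 0.008]]
ft_force: [0.4, -0.5, 0.2]
finger_gap: 0.034
clock: 35.65
eef_pos: [0.4924, -0.1081, 0.182]
eef_rot: [[-0.0, -0.573, 0.82], [-0.0, 0.82, 0.573], [-1.0, 0.0, -0.0]]
ft_force: [0.7, -0.4, -0.1]
finger_gap: 0.0341
t 35.65 vise mm [-26.1 -70. ] z 182.0 toolY ang in vise 140.92 F [ 0.7  -0.37 -0.06] T [-0.016  0.01   0.036] gap 34.1 j [  6.1  13.3 -21.1   0.  -55.6 -61.2]
```

View pics/w20.png

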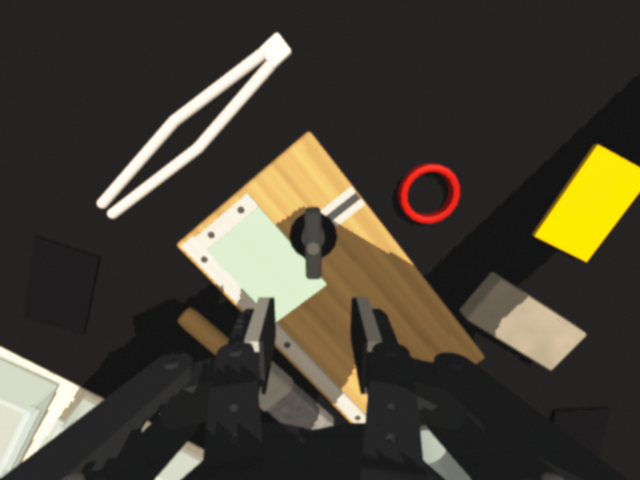

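View pics/s3.png

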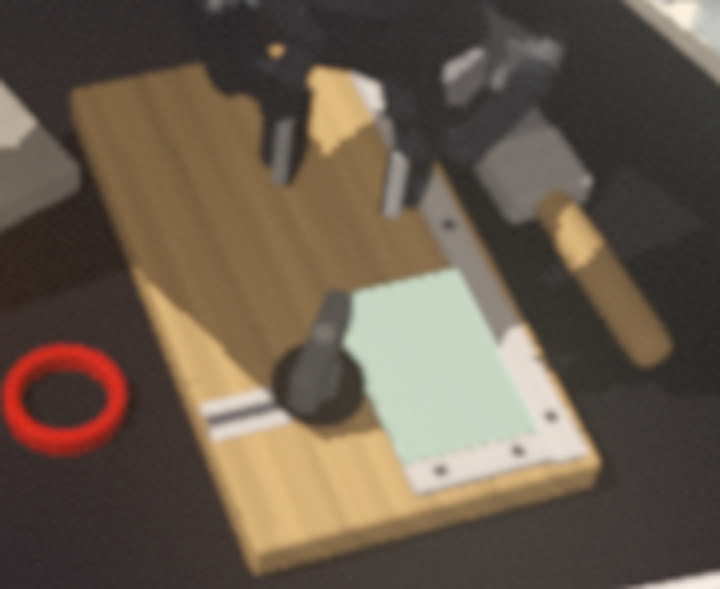

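View pics/sc3.png

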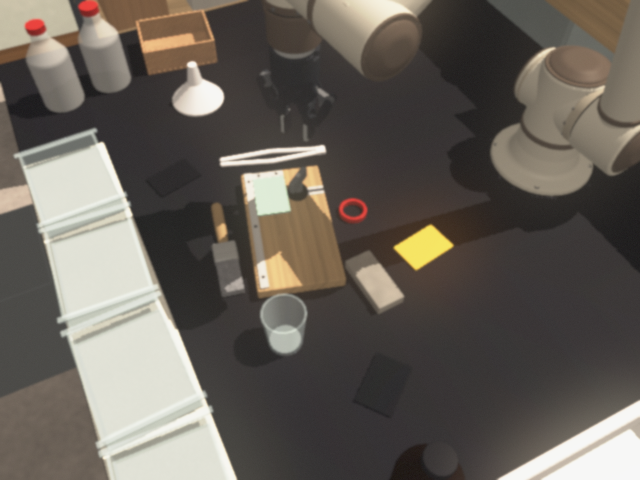

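Run:
```python
import cv2
a=cv2.imread("pics/w20.png")[170:350,170:380]; cv2.imwrite("pics/w20c.png",cv2.resize(a,None,fx=3.3,fy=3.3,interpolation=2))
```

```text
(no output)
```

View pics/w20c.png

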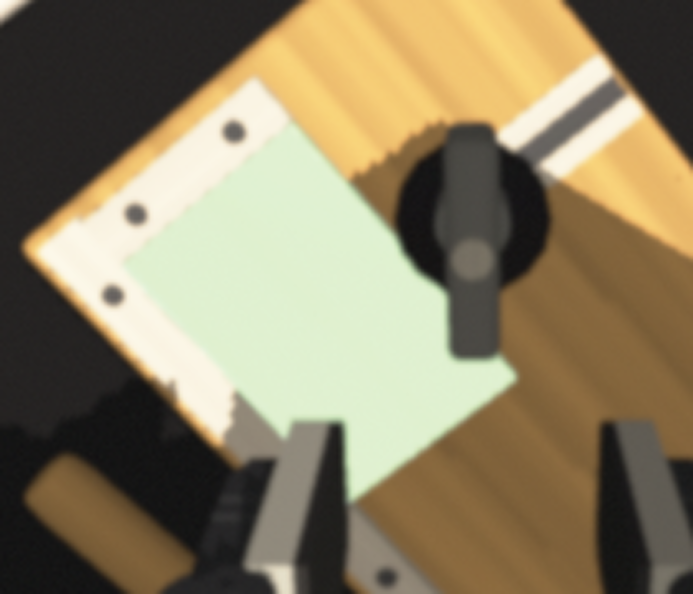

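The plate is flush with both the fence and the stop. The disc bears on its near edge at about (420,260) in the crop, and the robot is clear, so I'm handing in.

```bash
python3 -c "
from station import manip
print(manip.sign_off(), manip.sense()['clock'])"
```

```text
the job is handed in; nothing more can be done
the job is handed in; nothing more can be done
```

The glass plate is home against the fence and end stop, the eccentric is nipped on it, and I handed the job in at about 36 s (limit 72 s).

- **Sliding:** With the fingers closed I pushed the plate against the fence, then along it to the end stop. The peak push was about 6 N at the fence and about 2.6 N at the stop.
- **Nipping:** I gripped the knob and turned it clockwise from about 0.79 rad. Contact came near 2.1 rad, and I stopped at about 2.25 rad. The torque there read 0.21 N m at the wrist and 0.225 N m at the last joint, against a target of 0.06 + 0.15 N m. I then let go and lifted clear.
- **Last checks:** After release, the pictures show the plate flush with both stops, the disc on its edge and no visible chips. The stone, ring, beaker, tongs and brush look unmoved.
- **Less certain:** The wrist torque is noisy, about ±0.03 N m, and one reading dipped during the last turns. A gap of about 0.3 mm may have remained at the fence before nipping. I did not repeat the fence push, because the fingers would have passed too close to the knob, and left the cam to close it. I did not test the hold by pushing on the plate.

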